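# Pipette poised over the weighing cup of a balance

### The arm

A 6-joint arm with a two-finger parallel gripper is mounted at the origin on the work surface. World frame = base frame: x ahead of the robot, y to its left, z up, the work surface at z = 0. Lengths are in mm, angles in rad, forces in N, time in s.
With the tool pointing down it reaches from about 300 to 775 mm from the base axis. Payload 14.6 kg.
Tool frame: the origin (TCP) lies between the finger pads; the fingertips stand 11 mm ahead of it and the grasp point (between the pads) lies 8 mm behind it; z points along the fingers, y is the direction in which the jaws open and shut (so a half turn about z gives the same grasp; the last joint's range is limited). The gripper opens to 94 mm and grips with 3 to 60 N. Pads are 16 mm wide; open, the fingers measure 119 mm over their backs; the gripper's body (75 mm by 177 mm) begins 78 mm behind the grasp point.
Start: joints at [1.212, 0.3, 1.521, -0, 1.321, -0.067], TCP at [158.22, 526.741, 216.446] pointing down, gripper open.
Joint ranges: [-3.03, 3.03], [-0.79, 2.21], [0.23, 2.52], [-1.04, 4.18], [0, 3.07], [-2.55, 2.55]. Speed limits (rad/s): [2.22, 2.22, 2.57, 3.14, 3.14, 3.14].

### API

Orientations are given as [roll, pitch, yaw] about the fixed x, y, z axes, in that order (R = Rz(yaw) Ry(pitch) Rx(roll)).
In Python, from cell import * gives the robot as it stands.
- The arm moves only by the tool arm_command, never from a script. Its argument "deltas" is a list of rows, each an object with "xyz": the shift along the world's x, y, z in m, a list of three; "turn": the turn, a rotation vector about the world's x, y, z in rad, a list of three. A call has 1 to 12 rows; each row shifts and turns the commanded pose from where the row before left it; what a row does not reach is not made up. A row lasts 1/8 s, in which the tool goes at most 62.5 mm and 10.7 degrees, less where a joint would pass 70% of its speed; a pose out of reach is approached as far as the arm can. A call with a gripper value outside its range is refused whole. "gripper" is the closure, from 0 (fully open) to 1 (shut), set as the call begins (left out, the last holds). The fingers move at their own pace and stop on an object; "force" is the grip in N (left out, the last holds). Time passes only in rows, so rows that do not move let the fingers close. It gives the time, the measured TCP pose, the force and the opening at its end, in the units of the state.
- read_state(): the state, without advancing time (a new reading comes with each control period).
- camera(name): name is "scene" or "top"; returns a dict with "color" (480x640x3 uint8, red, green, blue), "fx", "fy", "cx", "cy" (pixels), "rvec" (rotation vector, rad) and "tvec" (3), from world to camera coordinates, as OpenCV has them. Camera axes: x right, y down, z forward; pixel columns grow to the right and rows downward; lengths in mm; the calibration is good to about 2 mm. A picture is of the moment at which its call begins. There is no depth.
- sign_off(): hands the job in, once; it reports no verdict.
The state is a dict: "clock": time; "joints": joint angles; "qd": joint speeds; "effort": joint torques, N m; "eef_pos": TCP position; "eef_rot": TCP orientation; "wrist_force": force on the tool from outside, world axes, zero at the start; "moment": the same for the moment, N m; "finger_gap": finger opening in mm.
Only numpy, scipy, OpenCV 4.12 (cv2) and the standard library are available. Lean on these libraries where they do the work, as an engineer would, in place of code of your own. Each camera call takes 0.05 s, during which the arm holds its last target.

### The job

Get the balance ready for a pipette check: lift the knobbed lid off the small weighing cup on the balance pan and set it down, rim down and flat, in the shallow steel dish - placed, not dropped. Then take the slimmer of the two pipettes out of the stand, carry it upright over the things in between and over the balance's draught ring, and finish while still holding it, upright and still, its tip centred 5 to 10 mm above the open mouth of the cup; the pipette must never touch the cup or the balance. Leave the cup standing where it is on the pan, and do not shift the dish, the other pipette, the tube rack or the reagent bottle.

Things in the scene. Friction and masses are not known exactly. Their poses are not given: they have to be found in the camera images.
- balance: Laboratory precision balance, fixed, off-white. Origin on the bench under the pan's centre; x from its display console to its back, z up. Housing x -190 to +105, 200 wide, top at z 52. Round steel pan 90 across, top at z 62. Round the pan stands a clear glass draught ring with steel edges, open above: 160 outside, 154 inside, top edge at z 118.
- cup: Small plain aluminium weighing cup, loose, standing mouth up on the balance pan, up to about 12 off the pan's centre: 44 outside, 39 inside, 35 high, about 70 g. Origin at the centre of its underside, z up.
- cup_mouth (a point): Centre of the cup's mouth, level with its rim (35 above the cup's underside), z up.
- lid: Loose aluminium lid with a round black knob, 35 g, lying loosely over the cup at the start. Origin at the centre of the underside of its rim (skirt), z up when the rim is down. 53 across, top face at z 10; knob 16 across, from z 10 to z 28. The skirt reaches 6 down round the cup with 2 to spare all round, so the lid lifts straight off.
- lid_dish: Shallow round stainless steel dish on the bench, 200 g: 69 outside, 65 inside, 10 high, floor 3 thick. Origin at the centre of its underside, z up. A lid lying flat in it has its origin at z 3.
- slim_pipette: The slimmer hand pipette, about 85 g, hanging upright in one slot of the stand. Origin at the open end of its thin tip, z up its axis, -x the finger hook's side (towards the slot's opening within 0.12 rad). Tip 3 across at z 0, 8 at z 34; nozzle to z 70; shaft 17 across, z 70 to 125; collar 31 across, z 125 to 135, its underside rests on the stand; handle 26 wide in y, 30 in x, z 133 to 215.
- slim_pipette_grip (a point): Good place to grip the slim pipette: on its axis, z 200 above the tip end, between the handle's flat sides (26 apart, facing +y and -y of the pipette). The finger hook juts out to x -43 from z 175 to 204; the plunger button tops out 35 above this point.
- large_pipette: Bystander: the thicker pipette (130 g) hanging in the other slot. Origin at the open end of its tip, z up its axis. Tip 12 across at the wide end, collar 36 across with its underside at z 145, handle 34 wide in y and 38 in x, up to z 235, button top at z 255.
- pipette_stand: Stand fixed to the bench. Origin on the bench midway between its two slots, whose axes are at x 0, y -65 and +65; they open to -x. Forked plate, top at z 165, 190 wide, x -31 to +63; slots 21.6 wide. Front lip (x -31 to -25) 3 high: raise a pipette 5 or more, then draw it out 60 or more to -x, or raise it clear. Base 10 high, x -55 to +95.
- tube_rack: Bystander: white rack with six glass test tubes, one piece, 80 by 56, 106 high. Origin at the centre of its underside.
- reagent_bottle: Bystander: amber bottle 68 across, 150 high, at the left of the bench. Origin at the centre of its underside.
There are look-alikes about, which are no part of the job. What is shaped like the lid but turquoise is not meant.

How it is judged (in metres and radians):
On the way, in this order (a step that is already met when the one before it is completed fails the run):
1. the lid, still held, is lowered rim down to within 12 mm of the dish's floor (horizontal distance between lid and lid_dish below 0.01 m and z of lid in the frame of lid_dish below 0.015 m and angle between lid's own z axis and vertical below 0.25 rad and contact force between lid and the fingers above 0.3 N), for 0.05 s.
2. the lid is let go and lies rim down and flat in the dish (horizontal distance between lid and lid_dish below 0.008 m and z of lid in the frame of lid_dish below 0.006 m and angle between lid's own z axis and vertical below 0.08 rad and contact force between lid and the fingers below 0.05 N), for 0.2 s.
At the end, for the whole second after the job is handed in: Slim pipette held still (< 20 mm/s), within 0.12 rad of upright, tip 2 to 14 mm above the cup's mouth and within 8 mm of its centre, touching neither cup nor balance; cup on the pan within 12 mm of its start; lid let go, rim down, flat (0.08 rad) on the dish floor within 8 mm of its centre (horizontal distance between slim_pipette and cup_mouth below 0.008 m and z of slim_pipette in the frame of cup_mouth between 0.002 and 0.014 m and angle between slim_pipette's own z axis and vertical below 0.12 rad and linear speed of slim_pipette below 0.02 m/s and contact force between slim_pipette and the fingers above 0.5 N and contact force between slim_pipette and cup below 0.05 N and contact force between slim_pipette and balance below 0.05 N and horizontal distance between lid and lid_dish below 0.008 m and z of lid in the frame of lid_dish below 0.006 m and angle between lid's own z axis and vertical below 0.08 rad and contact force between lid and the arm below 0.05 N and distance of cup from where it was at the start of the episode below 0.012 m and angle between cup's own z axis and vertical below 0.05 rad and contact force between cup and balance above 0.1 N); the arm keeps its last pose, push and grip.
It fails at once if the pipette touches the cup or the balance (contact force between slim_pipette and cup above 0.3 N or contact force between slim_pipette and balance above 0.3 N).
It fails at once if the slim pipette is tilted far (over 0.6 rad) from upright (angle between slim_pipette's own z axis and vertical above 0.6 rad).
It fails at once if the cup is shifted by more than 12 mm or tipped over (distance of cup from where it was at the start of the episode above 0.012 m or angle between cup's own z axis and vertical above 0.3 rad).
It fails at once if the dish, the other pipette, the tube rack or the reagent bottle is shifted by more than 20 mm (distance of any of lid_dish, large_pipette, tube_rack, reagent_bottle from where it was at the start of the episode above 0.02 m).
It also fails if it takes over 67 s, if anything falls off the work surface, if the arm or the gripper's body presses on something with over 40 N, if the wrist force passes 120 N, or if a joint passes its speed limit or range.

## Working session

There is one attempt and no reset: what is moved stays moved. The work goes in short steps, Python scripts to look and compute and a tool call to move; the robot and the scene stay as the last step left them, time stands still between calls to the robot, and variables do not carry over. Pictures are saved under pics/ and viewed, and the job is handed in when it is done.

Besides the shell and the picture viewer there is one more tool, called as name(argument=value, ...) on one line, values as JSON. arm_command: Moves the arm, as the interface text tells. Its arguments: {"type":"object","properties":{"deltas":{"type":"array","items":{"type":"object","properties":{"xyz":{"type":"array","items":{"type":"number"}},"turn":{"type":"array","items":{"type":"number"}}}}},"gripper":{"type":"number"},"force":{"type":"number"}},"required":["deltas"]}

```bash
ls; mkdir -p pics; python3 - <<'E'
from cell import *
import cv2,numpy as np
for n in("scene","top"):
    c=camera(n); cv2.imwrite(f"pics/{n}0.png",c["color"][:,:,::-1]); print(n,c["fx"],c["fy"],c["cx"],c["cy"],np.round(c["rvec"],4),np.round(c["tvec"],1))
    R=cv2.Rodrigues(np.array(c["rvec"]))[0]; print(-R.T@np.array(c["tvec"]))
print(read_state())
E
```

```text
pics
scene 453.9589983983136 453.9589983983136 329.90698066974056 236.56434207949894 [ 0.8002  2.4556 -1.2606] [ 413.1 -124.2 1360.3]
[1012.90513628  718.64573141  702.98557813]
top 499.3420749678154 499.3420749678154 318.3268915290791 243.4501884327095 [ 2.1507 -2.1623  0.1515] [  89.1  604.6 1285.7]
[ 430.10337274   96.68698858 1353.57456805]
{'clock': 0.1, 'joints': array([ 1.21242055e+00,  3.00383896e-01,  1.52151656e+00,  4.36039795e-05,
        1.32069743e+00, -6.65953216e-02]), 'qd': array([-0.0005945 , -0.00210331, -0.00140038, -0.00040256,  0.00020032,
        0.00037801]), 'effort': array([ 3.28692076e-04, -5.32642436e+01, -3.53285801e+01,  7.08524091e-02,
        2.36697088e-02, -5.27292684e-05]), 'eef_pos': array([158.12355362, 526.54782595, 215.96145419]), 'eef_rot': array([-3.14059247e+00, -1.09036565e-04,  2.84980133e+00]), 'wrist_force': array([ 0.3515053 , -0.26248645, -0.60411631]), 'moment': array([-0.02779451,  0.01245221,  0.03743608]), 'finger_gap': 94.19087338507525}
```

View pics/scene0.png

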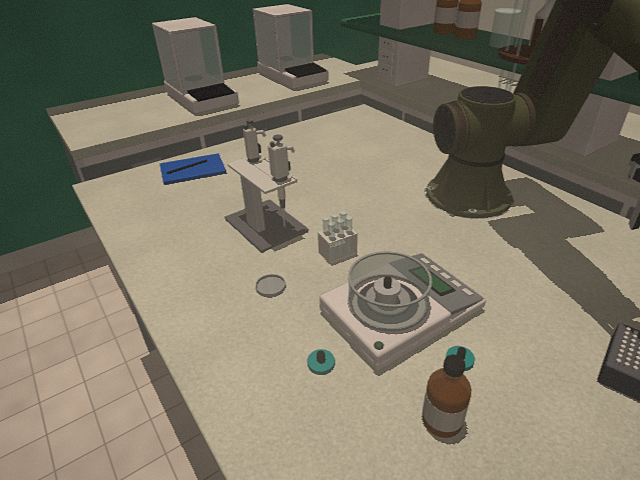

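View pics/top0.png

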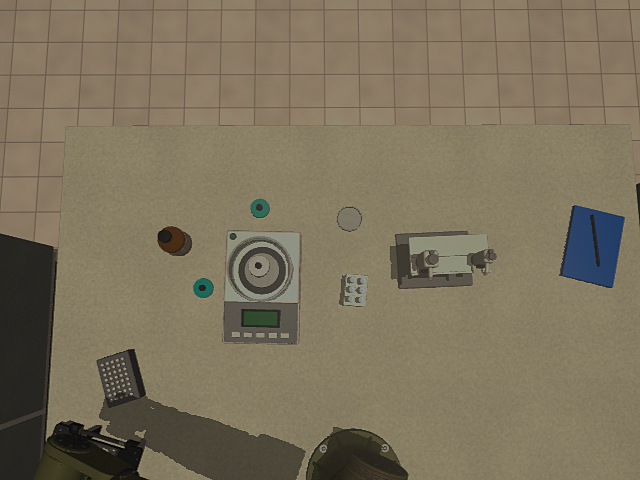

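```bash
cat > h.py <<'E'
from cell import *
import cv2,numpy as np
def cam(n):
    c=camera(n); c["R"]=cv2.Rodrigues(np.array(c["rvec"]))[0]; c["t"]=np.array(c["tvec"],float); c["C"]=-c["R"].T@c["t"]; return c
def ray(c,u,v):
    d=c["R"].T@np.array([(u-c["cx"])/c["fx"],(v-c["cy"])/c["fy"],1.]); return c["C"],d/np.linalg.norm(d)
def onz(c,u,v,z):
    o,d=ray(c,u,v); return o+d*(z-o[2])/d[2]
def tri(c1,p1,c2,p2):
    o1,d1=ray(c1,*p1);o2,d2=ray(c2,*p2)
    A=np.c_[d1,-d2]; s=np.linalg.lstsq(A,o2-o1,rcond=None)[0]
    a,b=o1+s[0]*d1,o2+s[1]*d2; return (a+b)/2,np.linalg.norm(a-b)
def proj(c,P):
    p=c["R"]@np.array(P,float)+c["t"]; return c["fx"]*p[0]/p[2]+c["cx"],c["fy"]*p[1]/p[2]+c["cy"]
def crop(c,x,y,w,h,s,name):
    im=c["color"][y:y+h,x:x+w,::-1]; cv2.imwrite("pics/"+name,cv2.resize(im,None,fx=s,fy=s,interpolation=cv2.INTER_CUBIC))
E
python3 - <<'E'
from h import *
t=cam("top");s=cam("scene")
crop(t,215,195,200,150,4,"tA.png")
crop(t,380,215,130,90,6,"tB.png")
crop(s,220,110,110,150,4,"sB.png")
crop(s,240,230,200,150,4,"sA.png")
E
```

```text
(no output)
```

View pics/tA.png

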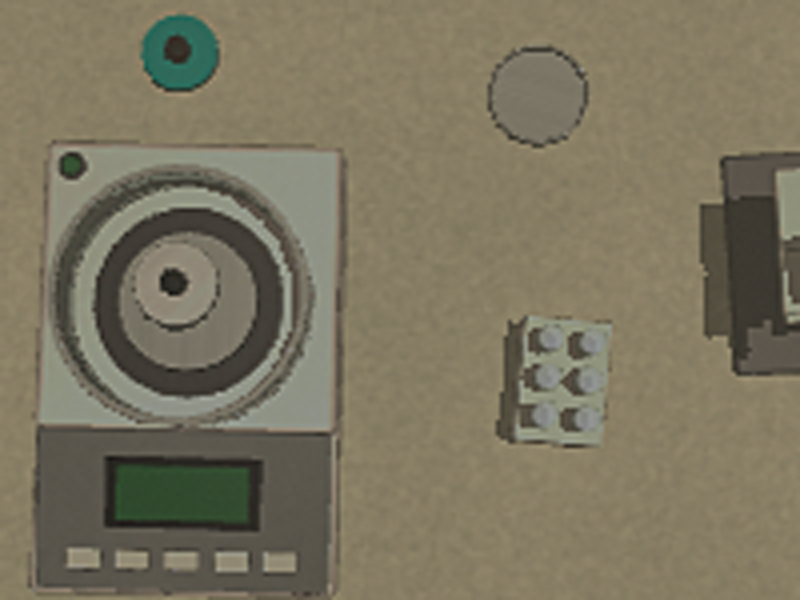

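View pics/tB.png

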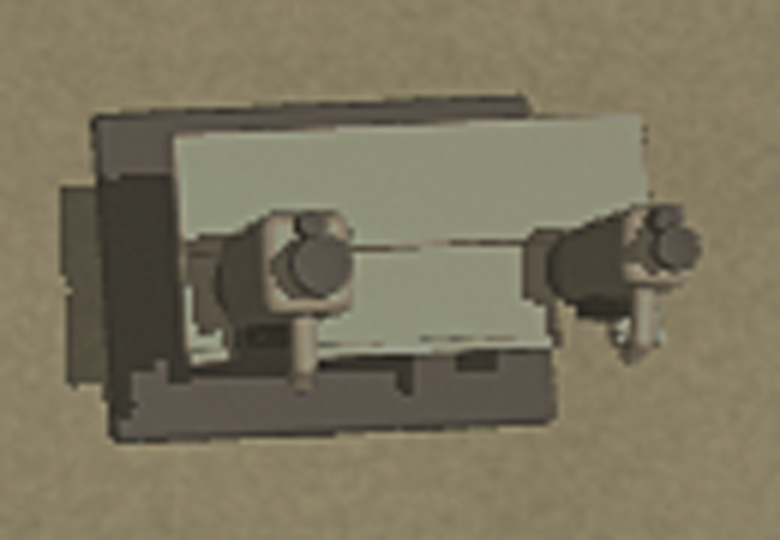

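View pics/sB.png

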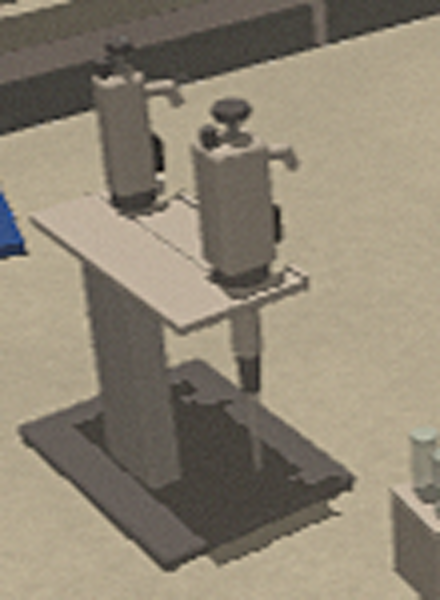

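View pics/sA.png

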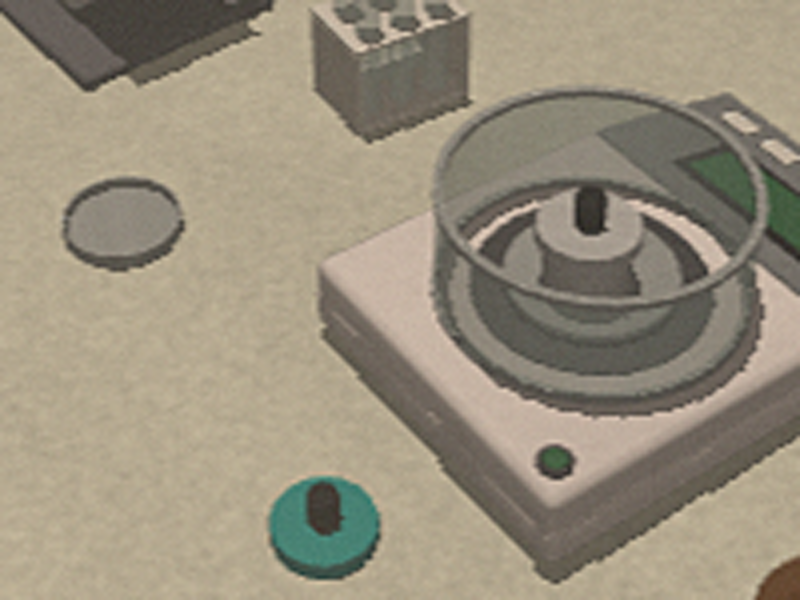

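```bash
python3 - <<'E'
from h import *
t=cam("top");s=cam("scene")
def blobs(c,mask,roi):
    x,y,w,h=roi; m=np.zeros(mask.shape,np.uint8); m[y:y+h,x:x+w]=mask[y:y+h,x:x+w]*255
    n,l,st,ce=cv2.connectedComponentsWithStats(m)
    return [(st[i].tolist(),np.round(ce[i],2)) for i in range(1,n) if st[i][4]>8]
g=t["color"].max(2); gs=s["color"].max(2)
print("knob top",blobs(t,g<60,(248,256,22,22)))
print("knob sc",blobs(s,gs<45,(378,270,20,25)))
# lid disc top: bright region
hsv=cv2.cvtColor(t["color"],cv2.COLOR_RGB2HSV)
print(t["color"][266,250:272].tolist())
print(t["color"][218,334:366].tolist())
E
```

```text
knob top [([255, 262, 7, 7, 32], array([257.75, 265.25]))]
knob sc []
[[143, 134, 119], [144, 136, 119], [145, 139, 122], [148, 140, 124], [144, 135, 119], [45, 44, 40], [41, 40, 34], [46, 45, 37], [50, 47, 41], [49, 47, 42], [43, 41, 35], [67, 65, 55], [158, 148, 130], [147, 139, 122], [143, 136, 120], [144, 139, 122], [144, 141, 123], [146, 143, 126], [139, 135, 120], [74, 70, 62], [122, 117, 103], [123, 118, 103]]
[[135, 125, 99], [139, 128, 102], [134, 125, 99], [81, 77, 66], [118, 113, 98], [124, 118, 102], [121, 116, 100], [121, 117, 101], [124, 118, 103], [125, 120, 104], [126, 120, 102], [124, 118, 102], [123, 116, 101], [123, 117, 102], [124, 118, 102], [124, 118, 102], [123, 118, 103], [126, 120, 104], [126, 119, 103], [125, 120, 104], [125, 119, 104], [124, 119, 103], [124, 118, 104], [123, 117, 101], [123, 117, 102], [124, 119, 103], [117, 112, 97], [71, 68, 57], [126, 118, 97], [137, 128, 101], [136, 127, 101], [139, 128, 103]]
```

```bash
python3 - <<'E'
from h import *
t=cam("top");s=cam("scene")
def ell(c,roi,f,name):
    x,y,w,h=roi; im=c["color"][y:y+h,x:x+w].astype(int); m=f(im).astype(np.uint8)
    m=cv2.morphologyEx(m,cv2.MORPH_CLOSE,np.ones((3,3)))
    cs,_=cv2.findContours(m,cv2.RETR_EXTERNAL,cv2.CHAIN_APPROX_NONE); k=max(cs,key=cv2.contourArea)
    e=cv2.fitEllipse(k); p=(e[0][0]+x,e[0][1]+y); print(name,np.round(p,2),np.round(e[1],1),cv2.contourArea(k)); return p
lab=lambda im:cv2.cvtColor(im.astype(np.uint8),cv2.COLOR_RGB2LAB).astype(int)
dish=lambda im:(lab(im)[...,2]<139)
p=ell(t,(330,200,40,37),dish,"dish top"); a=onz(t,*p,7)
q=ell(s,(250,268,42,34),dish,"dish sc"); b=onz(s,*q,7); print(a,b,tri(t,p,s,q))
lid=lambda im:(im.max(2)>132)|(im.max(2)<60)
p=ell(t,(246,254,24,25),lid,"lid top"); print(onz(t,*p,101), "knob",onz(t,257.75,265.25,118))
g=s["color"].max(2)[272:300,376:400]; print(g)
# stand/pipettes: plates
for n,c,pts in(("top",t,[(380+a/6,215+b/6) for a,b in((174,136),(642,117),(190,362),(552,346))]),("sc",s,[(220+a/4,110+b/4) for a,b in((33,219),(185,323),(308,275))])):
    for q in pts: print(n,np.round(q,1),np.round(onz(c,*q,165),1))
# buttons
for nm,a,b in(("large",(380+320/6,215+265/6),(220+231/4,110+106/4)),("slim",(380+674/6,215+247/6),(220+119/4,110+44/4))):
    print(nm,tri(t,a,s,b),onz(t,*a,295 if nm=="large" else 275))
E
```

```text
dish top [349.03 218.46] [23.9 24.5] 455.0
dish sc [270.11 285.26] [22.7 30. ] 532.5
[678.14201157   1.0687287    7.        ] [679.93192983   4.5187362    7.        ] (array([678.54011522,   0.97585281,   3.72589403]), np.float64(0.4871291172600095))
lid top [258.52 265.56] [20.2 21.5] 317.5
[541.6304944  237.04758319 101.        ] knob [540.89051117 237.0454883  118.        ]
[[146 142 144 143 146 146 144 143 145 145 147 146 145 145 142 143 146 141
  143 144 141 144 151 139]
 [147 142 143 147 149 151 150 145 139 145 149 146 147 146 149 150 144 146
  144 143 143 141 143 147]
 [133 135 128 131 125 122 124 122 128 127 125 124 124 124 130 131 132 143
  145 146 148 149 148 146]
 [130 107  88  90  86  90  87  88  85  91  90  86  87  87  93  92  87 111
  125 124 124 128 135 145]
 [ 84  84  83  85  80  78  83  86  91  77  73  71  75  82  86  85  86  82
   79  84  88 115 122 122]
 [ 98  95 102 106  98 121 139 160 126  60  57  54  61  55  71 106 106  92
   83  82  80  80  84  82]
 [101 103 121 132 163 174 176 137  77  59  57  57  58  57  52 119 156 140
  110 103 100 100  92  83]
 [ 97 117 160
[... 1965 characters left out ...]
02 100  99 101
   95  96  92  83  76 126]
 [ 85  93  96  97  90  94  97  96 100 100  99 101 101 101 102  97  96 100
   94  94  93  87  77 124]]
top [409.  237.7] [ 601.4 -131.6  165. ]
top [487.  234.5] [ 608.2 -320.3  165. ]
top [411.7 275.3] [ 510.6 -135.2  165. ]
top [472.  272.7] [ 516.2 -279.7  165. ]
sc [228.2 164.8] [ 611.5 -306.6  165. ]
sc [266.2 190.8] [ 598.3 -128.6  165. ]
sc [297.  178.8] [ 509.  -134.3  165. ]
large (array([ 537.77442285, -161.99025813,  273.72345703]), np.float64(1.0519232308397597)) [ 536.08309947 -157.19928067  295.        ]
slim (array([ 543.61457519, -291.47555895,  272.18321137]), np.float64(1.5677734395851881)) [ 543.98628113 -290.92840384  275.        ]
```

```bash
python3 - <<'E'
from h import *
t=cam("top");s=cam("scene")
print(onz(s,387.2,279,119),tri(t,(257.75,265.0),s,(387.2,279)))
# ring top from top view circle (outer) approx
print("ring",onz(t,215+183/4,195+295/4,118), "pan", onz(t,215+188/4,195+301/4,62))
print(onz(t,173,240,100))
E
```

```text
[541.81967033 239.24128542 119.        ] (array([541.0867169 , 237.56258324, 117.49768594]), np.float64(1.3078023803867118))
ring [532.15394485 229.53167706 118.        ] pan [532.87066391 232.28306843  62.        ]
[607.68958546 453.92318761 100.        ]
```

arm_command(deltas=[{"xyz": [0.03, -0.022, 0.005], "turn": [0, 0, -0.18]}, {"xyz": [0.03, -0.022, 0.005], "turn": [0, 0, -0.18]}, {"xyz": [0.03, -0.022, 0.005], "turn": [0, 0, -0.18]}, {"xyz": [0.03, -0.022, 0.005], "turn": [0, 0, -0.18]}, {"xyz": [0.03, -0.022, 0.005], "turn": [0, 0, -0.18]}, {"xyz": [0.03, -0.022, 0.005], "turn": [0, 0, -0.18]}, {"xyz": [0.03, -0.022, 0.0], "turn": [0, 0, -0.18]}, {"xyz": [0.03, -0.022, 0.0], "turn": [0, 0, -0.18]}, {"xyz": [0.03, -0.022, 0.0], "turn": [0, 0, -0.18]}, {"xyz": [0.03, -0.022, 0.0], "turn": [0, 0, -0.18]}, {"xyz": [0.03, -0.022, 0.0], "turn": [0, 0, -0.18]}, {"xyz": [0.03, -0.022, 0.0], "turn": [0, 0, -0.18]}], gripper=0.6)

```text
clock: 2.0
eef_pos: [519.2, 261.9, 246.5]
eef_rot: [3.142, -0.0, 0.684]
wrist_force: [0.4, 0.2, -0.1]
finger_gap: 37.5
```

arm_command(deltas=[{"xyz": [0.0058, -0.0063, 0], "turn": [0, 0, -0.16]}, {"xyz": [0.0058, -0.0063, -0.02], "turn": [0, 0, -0.16]}, {"xyz": [0.0058, -0.0063, -0.03], "turn": [0, 0, -0.16]}, {"xyz": [0.0058, -0.0063, -0.02], "turn": [0, 0, -0.16]}, {"xyz": [0, 0, -0.03]}, {"xyz": [0, 0, -0.002]}, {"xyz": [0, 0, 0]}])

```text
validation failed for argument at $.de...
```

```bash
python3 - <<'E'
from h import *
t=cam("top");s=cam("scene");print(read_state()["eef_pos"])
crop(s,320,190,140,140,4,"s1.png");crop(t,215,205,100,100,5,"t1.png")
E
```

```text
[520.10051911 260.72918174 245.95243326]
```

View pics/s1.png

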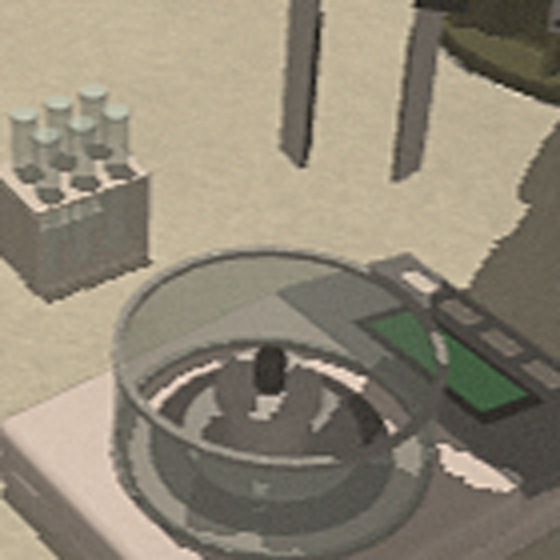

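The picture shows the open fingers (scene px ~394,225 and 422,230) still above and behind the ring, with the knob at ~(387,282). The last call was refused, probably because rows lacked "turn", so I'm sending it again in full.

arm_command(deltas=[{"xyz": [0.006, -0.006, 0.0], "turn": [0, 0, -0.16]}, {"xyz": [0.006, -0.006, -0.02], "turn": [0, 0, -0.16]}, {"xyz": [0.006, -0.006, -0.03], "turn": [0, 0, -0.16]}, {"xyz": [0.005, -0.007, -0.02], "turn": [0, 0, -0.16]}, {"xyz": [0.0, 0.0, -0.03], "turn": [0, 0, 0]}, {"xyz": [0.0, 0.0, 0.0], "turn": [0, 0, 0]}, {"xyz": [0.0, 0.0, 0.0], "turn": [0, 0, 0]}])

```text
clock: 2.98
eef_pos: [541.4, 238.3, 147.8]
eef_rot: [-3.141, -0.001, 0.051]
wrist_force: [0.1, 0.1, 1.3]
finger_gap: 37.5
```

```bash
python3 - <<'E'
from h import *
t=cam("top");s=cam("scene");print(read_state()["eef_pos"],read_state()["joints"])
crop(s,320,190,140,140,4,"s2.png");crop(t,215,205,100,100,5,"t2.png")
E
```

```text
[541.562128   238.17430633 147.93548339] [3.52422234e-01 4.51846712e-01 1.47731195e+00 1.55813767e-05
 1.21033507e+00 1.87249001e+00]
```

View pics/s2.png

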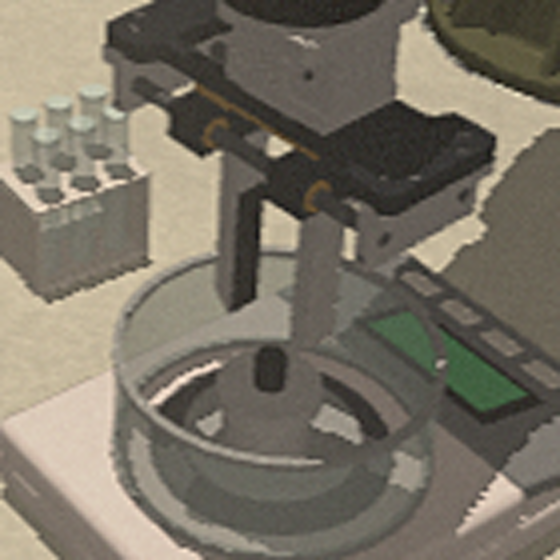

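View pics/t2.png

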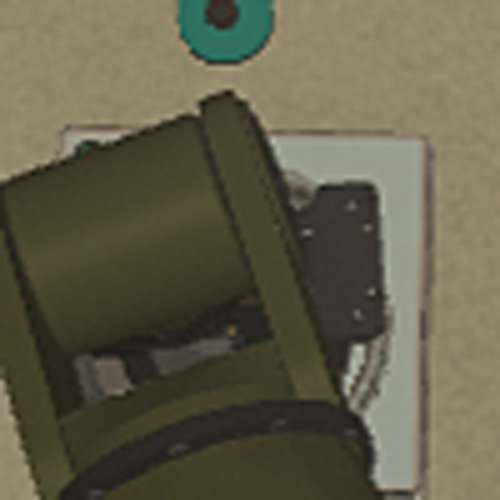

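arm_command(deltas=[{"xyz": [0.0, -0.001, -0.012], "turn": [0, 0, 0]}, {"xyz": [0.0, 0.0, -0.01], "turn": [0, 0, 0]}, {"xyz": [0.0, 0.0, -0.008], "turn": [0, 0, 0]}, {"xyz": [0.0, 0.0, 0.0], "turn": [0, 0, 0]}, {"xyz": [0.0, 0.0, 0.0], "turn": [0, 0, 0]}])

```text
clock: 3.7
eef_pos: [541.4, 236.8, 116.7]
eef_rot: [-3.141, -0.0, 0.05]
wrist_force: [0.4, 0.1, -0.8]
finger_gap: 37.6
```

```bash
python3 - <<'E'
from h import *
s=cam("scene");st=read_state();print(st["eef_pos"],st["wrist_force"])
crop(s,350,220,80,80,8,"s3.png")
E
```

```text
[541.39467608 236.79879219 116.75731708] [-0.46196772 -1.10781047  0.39279387]
```

View pics/s3.png

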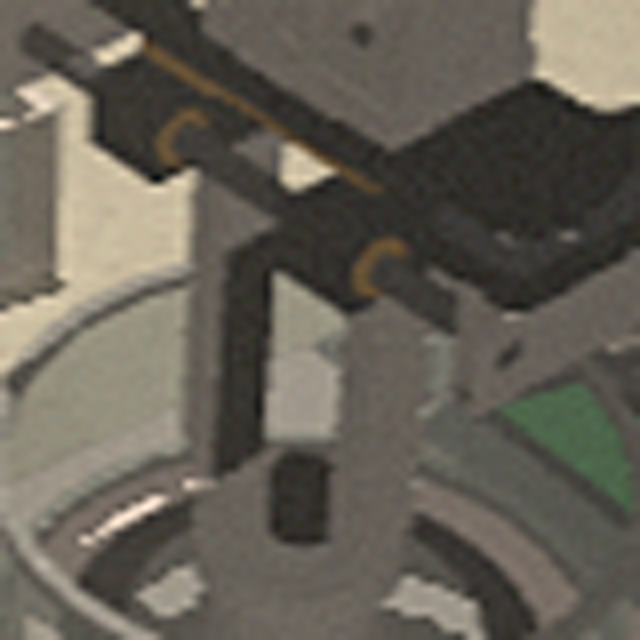

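arm_command(deltas=[{"xyz": [0.0, 0.0, -0.002], "turn": [0, 0, 0]}, {"xyz": [0.0, 0.0, 0.0], "turn": [0, 0, 0]}])

```text
clock: 4.0
eef_pos: [541.2, 236.7, 114.4]
eef_rot: [-3.142, 0.0, 0.05]
wrist_force: [0.6, -0.0, 0.4]
finger_gap: 37.5
```

arm_command(deltas=[{"xyz": [0.0, 0.0, 0.0], "turn": [0, 0, 0]}, {"xyz": [0.0, 0.0, 0.0], "turn": [0, 0, 0]}, {"xyz": [0.0, 0.0, 0.0], "turn": [0, 0, 0]}, {"xyz": [0.0, 0.0, 0.0], "turn": [0, 0, 0]}, {"xyz": [0.0, 0.0, 0.0], "turn": [0, 0, 0]}, {"xyz": [0.0, 0.0, 0.0], "turn": [0, 0, 0]}], gripper=1.0, force=15)

```text
clock: 4.75
eef_pos: [541.2, 236.8, 114.5]
eef_rot: [-3.142, -0.0, 0.05]
wrist_force: [-0.8, 0.1, 0.3]
finger_gap: 15.3
```

arm_command(deltas=[{"xyz": [0.0, 0.0, 0.003], "turn": [0, 0, 0]}, {"xyz": [0.0, 0.0, 0.006], "turn": [0, 0, 0]}, {"xyz": [0.0, 0.0, 0.012], "turn": [0, 0, 0]}, {"xyz": [0.0, 0.0, 0.02], "turn": [0, 0, 0]}, {"xyz": [0.0, 0.0, 0.03], "turn": [0, 0, 0]}, {"xyz": [0.0, 0.0, 0.02], "turn": [0, 0, 0]}, {"xyz": [0.0, 0.0, 0.0], "turn": [0, 0, 0]}])

```text
clock: 5.62
eef_pos: [541.8, 236.9, 207.5]
eef_rot: [-3.141, -0.003, 0.05]
wrist_force: [-0.1, 0.6, -0.4]
finger_gap: 15.5
```

```bash
python3 - <<'E'
from h import *
s=cam("scene");st=read_state();print(st["eef_pos"],st["wrist_force"])
crop(s,340,190,100,140,5,"s4.png")
E
```

```text
[541.31119665 236.77663421 205.92655253] [-0.48882983  0.58696016 -0.6393031 ]
```

View pics/s4.png

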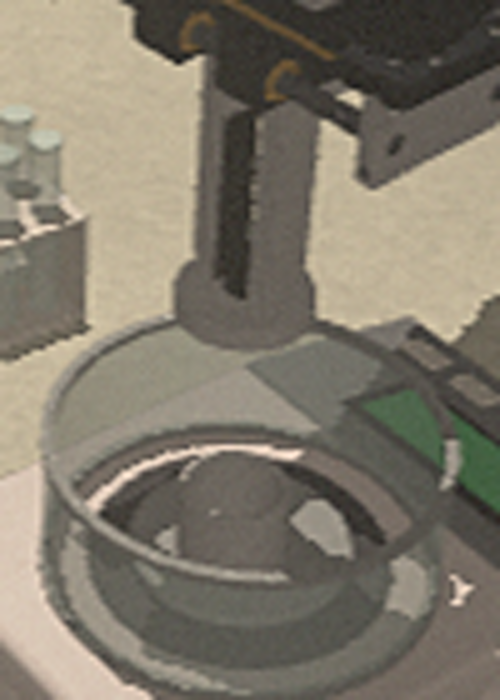

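arm_command(deltas=[{"xyz": [0.007, -0.0115, 0.0], "turn": [0, 0, 0]}, {"xyz": [0.012, -0.02, 0.0], "turn": [0, 0, 0]}, {"xyz": [0.015, -0.026, 0.0], "turn": [0, 0, 0]}, {"xyz": [0.015, -0.026, 0.0], "turn": [0, 0, 0]}, {"xyz": [0.015, -0.026, 0.0], "turn": [0, 0, 0]}, {"xyz": [0.015, -0.026, 0.0], "turn": [0, 0, 0]}, {"xyz": [0.015, -0.026, 0.0], "turn": [0, 0, 0]}, {"xyz": [0.015, -0.026, 0.0], "turn": [0, 0, 0]}, {"xyz": [0.013, -0.022, 0.0], "turn": [0, 0, 0]}, {"xyz": [0.01, -0.016, -0.01], "turn": [0, 0, 0]}, {"xyz": [0.005, -0.01, -0.015], "turn": [0, 0, 0]}])

```text
clock: 7.05
eef_pos: [678.4, 0.1, 178.8]
eef_rot: [-3.141, 0.001, 0.049]
wrist_force: [0.3, 0.9, -1.4]
finger_gap: 15.5
```

arm_command(deltas=[{"xyz": [0.0, 0.0, -0.03], "turn": [0, 0, 0]}, {"xyz": [0.0, 0.0, -0.04], "turn": [0, 0, 0]}, {"xyz": [0.0, 0.0, -0.03], "turn": [0, 0, 0]}, {"xyz": [0.0, 0.0, -0.02], "turn": [0, 0, 0]}, {"xyz": [0.0, 0.0, -0.01], "turn": [0, 0, 0]}, {"xyz": [0.0, 0.0, 0.0], "turn": [0, 0, 0]}, {"xyz": [0.0, 0.0, 0.0], "turn": [0, 0, 0]}])

```text
clock: 7.92
eef_pos: [678.8, 1.2, 51.6]
eef_rot: [3.141, -0.002, 0.05]
wrist_force: [-0.2, 0.0, -0.2]
finger_gap: 15.2
```

```bash
python3 - <<'E'
from h import *
s=cam("scene");t=cam("top");st=read_state();print(st["eef_pos"],st["wrist_force"])
crop(s,225,200,100,110,6,"s5.png");crop(t,300,180,100,80,7,"t5.png");crop(t,240,250,40,40,12,"t5c.png")
E
```

```text
[678.71151572   1.22316502  51.52835852] [-0.47380696 -0.40369687 -0.51502798]
```

View pics/s5.png

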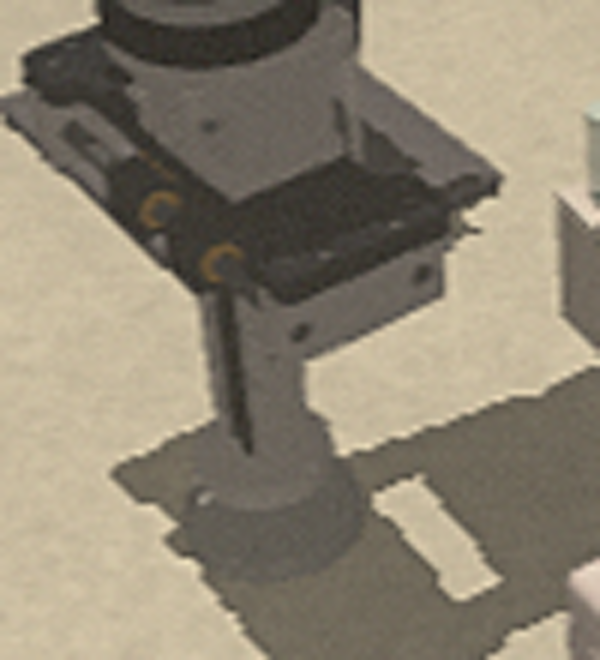

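View pics/t5.png

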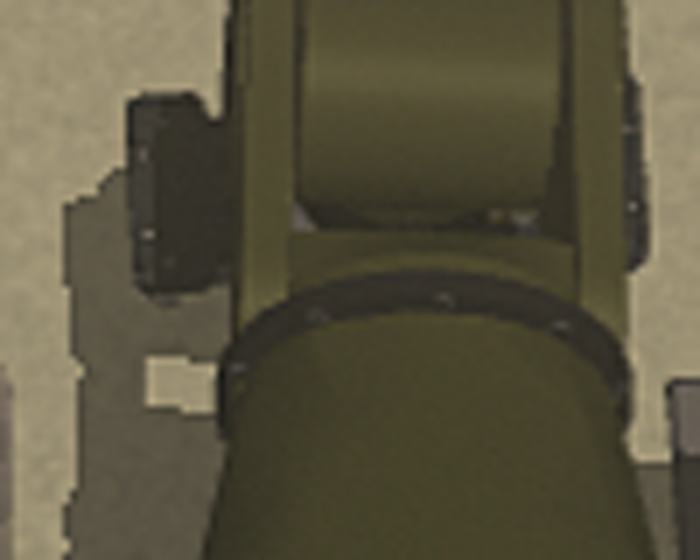

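View pics/t5c.png

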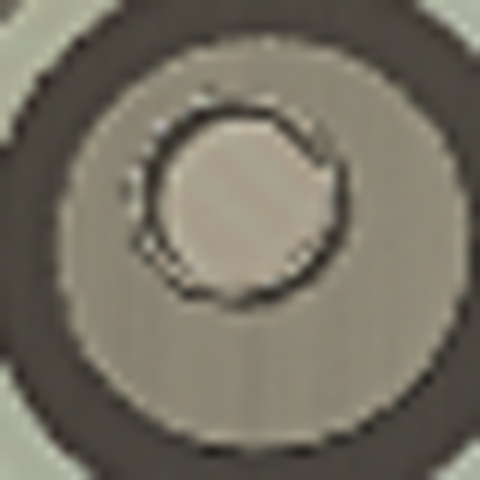

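```bash
python3 - <<'E'
from h import *
s=cam("scene");t=cam("top")
for z in (7,28,38): print(z,proj(s,(678.7,1.2,z)),proj(s,(541.3,236.8,119)))
# ROI refined cup rim
p=[]
im=t["color"][250:290,240:280]; m=(im.max(2)<75).astype(np.uint8)
n,l,st,ce=cv2.connectedComponentsWithStats(m); print(st,ce)
hs=cv2.cvtColor(s["color"],cv2.COLOR_RGB2GRAY)
print(hs[268:296,252:286])
E
```

```text
7 (np.float64(269.8636244106127), np.float64(284.2622975496174)) (np.float64(386.5630148122963), np.float64(278.22580458903826))
28 (np.float64(269.0144622529027), np.float64(277.3161753357363)) (np.float64(386.5630148122963), np.float64(278.22580458903826))
38 (np.float64(268.6028994769008), np.float64(273.9496035745742)) (np.float64(386.5630148122963), np.float64(278.22580458903826))
[[   0    0   40   40 1195]
 [   0    0   40   40  357]
 [  31    0    9    7   14]
 [  12    9   12   10   17]
 [  21   14    8   11   14]
 [  13   20    1    1    1]
 [  15   24    2    1    2]] [[20.18158996 18.49874477]
 [16.56022409 23.8487395 ]
 [35.42857143  2.35714286]
 [15.94117647 11.70588235]
 [25.71428571 20.        ]
 [13.         20.        ]
 [15.5        24.        ]]
[[191 188 190 188 187 186 184 188 165 119  95  69  53  52  87 105  99  99
  103 103 102 102 102  97 113 152 185 193 187 183 187 181 185 182]
 [186 187 189 186 184 181 184 195 174 123 101  79  56  51  79  95 104 102
   97 100  98 102 102 104  90  89 124 178 190 188 188 186 191 186]
 [190 188 185 189 189 192 196 149  96 100 
[... 2924 characters left out ...]
 143  94 105  97  91  91  95  93  91  92  92  95  91  95  91  92  89
   95  93  95  93  94  93  94  92  93  97  92  92  87 100 104 106]
 [195 203 143  91  80  76  87  90  99  95  91  94  93  92  94  92  92  97
   90  93  92  93  91  88  96  93  92  90  88  88  94 106 108 108]
 [192 199 206 205 209 150  85  89  94  93  94  96  97  94  87  89  86  94
   92  93 101 102  98  96  96  93  93  90  94 108 107 110 107 103]
 [187 192 196 195 204 205 149  95  94  94  98  94  97  95  93  94  95  97
   96  99  96  97  94  94  92  91  90  96 105 105 107 106 106 108]
 [185 188 187 186 194 206 148 101 100  95  95  97  95  98  97  99  93  99
   97  92  94  96  94  97 101  98 108 105 108 112 108 106 105 111]]
```

arm_command(deltas=[{"xyz": [0.0, 0.0, -0.008], "turn": [0, 0, 0]}, {"xyz": [0.0, 0.0, -0.006], "turn": [0, 0, 0]}, {"xyz": [0.0, 0.0, -0.004], "turn": [0, 0, 0]}, {"xyz": [0.0, 0.0, -0.003], "turn": [0, 0, 0]}, {"xyz": [0.0, 0.0, -0.002], "turn": [0, 0, 0]}, {"xyz": [0.0, 0.0, -0.001], "turn": [0, 0, 0]}, {"xyz": [0.0, 0.0, 0.0], "turn": [0, 0, 0]}, {"xyz": [0.0, 0.0, 0.0], "turn": [0, 0, 0]}])

```text
clock: 9.12
eef_pos: [678.3, 1.2, 26.5]
eef_rot: [3.142, -0.0, 0.05]
wrist_force: [-0.2, 0.5, -0.6]
finger_gap: 15.2
```

```bash
python3 - <<'E'
from h import *
s=cam("scene");st=read_state();print(st["eef_pos"],st["wrist_force"])
crop(s,225,200,100,110,6,"s6.png")
E
```

```text
[678.28581727   1.22984471  26.57402567] [ 0.68711063 -0.08014408 -0.49426416]
```

View pics/s6.png

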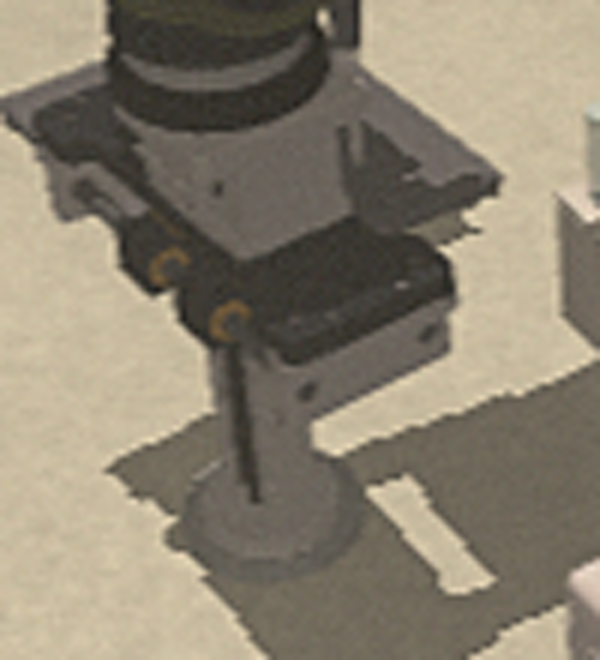

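The lid sits concentric inside the dish (scene px ~270,283) and there is no load yet. I'll ease it down a touch and release.

arm_command(deltas=[{"xyz": [0.0, 0.0, -0.0005], "turn": [0, 0, 0]}, {"xyz": [0.0, 0.0, -0.0005], "turn": [0, 0, 0]}, {"xyz": [0.0, 0.0, 0.0], "turn": [0, 0, 0]}])

```text
clock: 9.55
eef_pos: [678.4, 1.4, 26.2]
eef_rot: [-3.142, -0.001, 0.05]
wrist_force: [-2.6, 0.9, 7.1]
finger_gap: 15.8
```

arm_command(deltas=[{"xyz": [0.0, 0.0, 0.0], "turn": [0, 0, 0]}, {"xyz": [0.0, 0.0, 0.0], "turn": [0, 0, 0]}, {"xyz": [0.0, 0.0, 0.0], "turn": [0, 0, 0]}, {"xyz": [0.0, 0.0, 0.0], "turn": [0, 0, 0]}, {"xyz": [0.0, 0.0, 0.0], "turn": [0, 0, 0]}], gripper=0.6)

```text
clock: 10.18
eef_pos: [678.2, 1.2, 25.4]
eef_rot: [-3.142, 0.0, 0.05]
wrist_force: [-0.2, 0.0, 0.3]
finger_gap: 37.5
```

arm_command(deltas=[{"xyz": [0.0, 0.0, 0.02], "turn": [0, 0, 0]}, {"xyz": [0.0, 0.0, 0.04], "turn": [0, 0, 0]}, {"xyz": [0.0, 0.0, 0.05], "turn": [0, 0, 0]}, {"xyz": [0.0, 0.0, 0.05], "turn": [0, 0, 0]}, {"xyz": [0.0, -0.02, 0.05], "turn": [0, 0, 0]}, {"xyz": [0.0, -0.03, 0.05], "turn": [0, 0, 0]}, {"xyz": [-0.01, -0.04, 0.04], "turn": [0, 0, 0]}, {"xyz": [-0.02, -0.04, 0.02], "turn": [0, 0, 0]}], gripper=0.2)

```text
clock: 11.18
eef_pos: [647.7, -129.8, 349.4]
eef_rot: [3.14, -0.004, 0.05]
wrist_force: [0.3, 0.5, 0.2]
finger_gap: 75.3
```

```bash
python3 - <<'E'
from h import *
s=cam("scene");t=cam("top");st=read_state();print(st["eef_pos"],st["wrist_force"])
crop(s,240,220,80,80,7,"s7.png");crop(t,325,195,50,50,10,"t7.png")
crop(t,380,215,130,90,6,"t7b.png")
E
```

```text
[ 646.89836718 -132.22203261  350.23680581] [0.63915764 0.35847894 0.52003222]
```

View pics/s7.png

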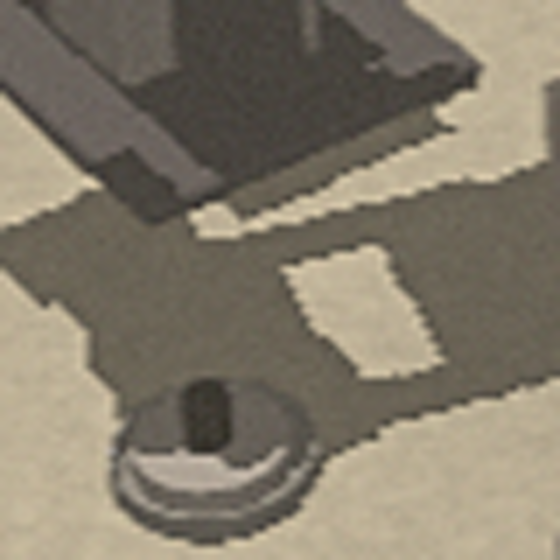

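View pics/t7.png

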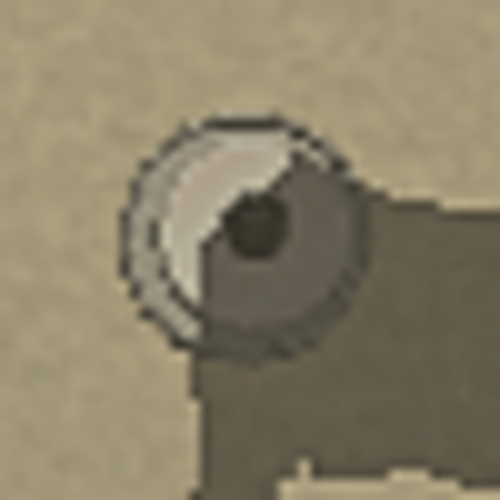

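View pics/t7b.png

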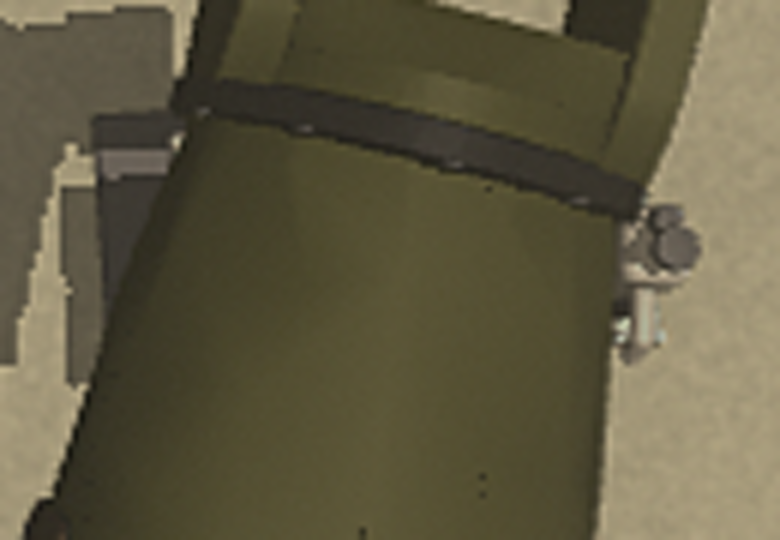

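```bash
python3 - <<'E'
from h import *
t=cam("top");s=cam("scene")
print("lid knob",onz(t,350.1,217.2,30),onz(t,349.6,217.6,13))
b=onz(t,492.0,255.8,275);
for z in (220,244):
  h=onz(t,380+637/6-.5,215+350/6-.5,z); print(b,h,np.arctan2(*(b-h)[1::-1]))
print(onz(s,249.5,120.5,275))
crop(t,460,230,60,60,10,"t8.png");crop(s,225,110,60,60,10,"s8.png")
E
```

```text
lid knob [ 6.77340817e+02 -2.40518026e-01  3.00000000e+01] [ 6.79413681e+02 -1.04624355e-01  1.30000000e+01]
[ 544.7925896 -290.2423809  275.       ] [ 511.70558781 -293.48013545  220.        ] 0.09754522043280593
[ 544.7925896 -290.2423809  275.       ] [ 509.97790864 -285.21953113  244.        ] -0.1432851994485699
[ 545.22071788 -287.3432254   275.        ]
```

View pics/t8.png

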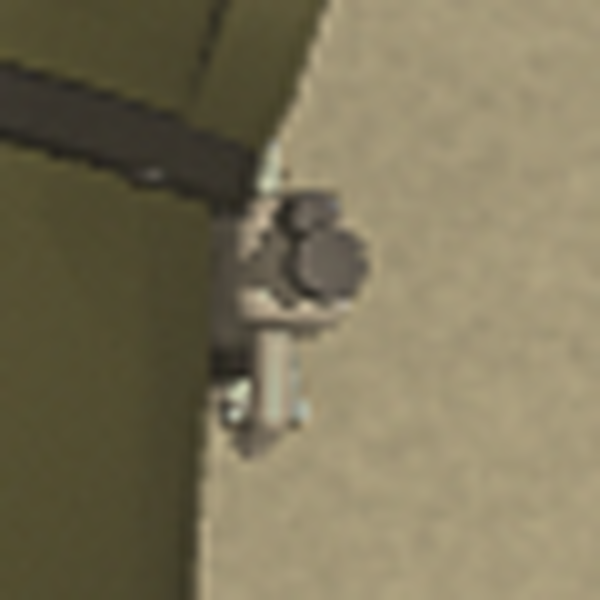

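View pics/s8.png

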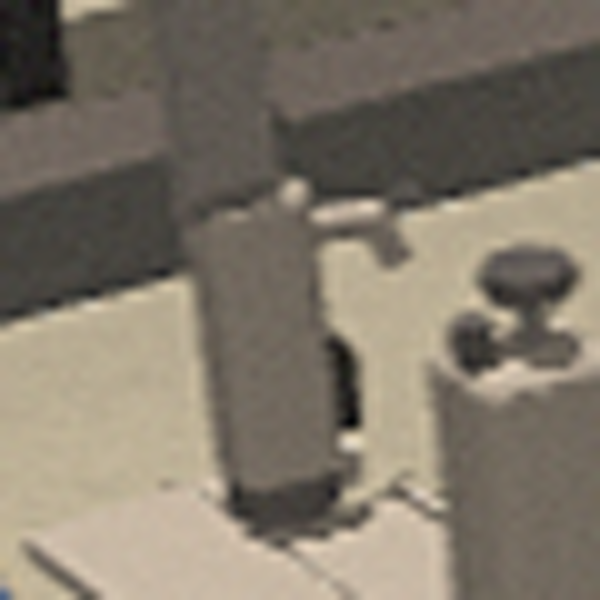

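arm_command(deltas=[{"xyz": [-0.014, -0.022, 0.0], "turn": [0, 0, -0.02]}, {"xyz": [-0.018, -0.028, 0.0], "turn": [0, 0, -0.02]}, {"xyz": [-0.018, -0.028, 0.0], "turn": [0, 0, -0.02]}, {"xyz": [-0.018, -0.028, 0.0], "turn": [0, 0, -0.02]}, {"xyz": [-0.018, -0.028, 0.0], "turn": [0, 0, -0.02]}, {"xyz": [-0.012, -0.019, 0.0], "turn": [0, 0, -0.02]}, {"xyz": [-0.006, -0.009, -0.02], "turn": [0, 0, 0]}, {"xyz": [0.0, 0.0, -0.02], "turn": [0, 0, 0]}, {"xyz": [0.0, 0.0, 0.0], "turn": [0, 0, 0]}, {"xyz": [0.0, 0.0, 0.0], "turn": [0, 0, 0]}], gripper=0.3)

```text
clock: 12.62
eef_pos: [544.7, -290.4, 306.3]
eef_rot: [3.141, -0.001, -0.07]
wrist_force: [0.1, 0.1, 0.1]
finger_gap: 65.7
```

```bash
python3 - <<'E'
from h import *
s=cam("scene");t=cam("top");st=read_state();print(st["eef_pos"],st["eef_rot"])
crop(s,200,50,120,140,5,"s9.png");crop(t,420,200,100,100,6,"t9.png")
for z in(294,): print(proj(s,(st["eef_pos"][0],st["eef_pos"][1],z)))
E
```

```text
[ 544.60928953 -290.55049439  306.42512669] [ 3.14101289e+00 -1.19692449e-03 -6.97604502e-02]
(np.float64(248.2165441112985), np.float64(112.70703944958875))
```

View pics/s9.png

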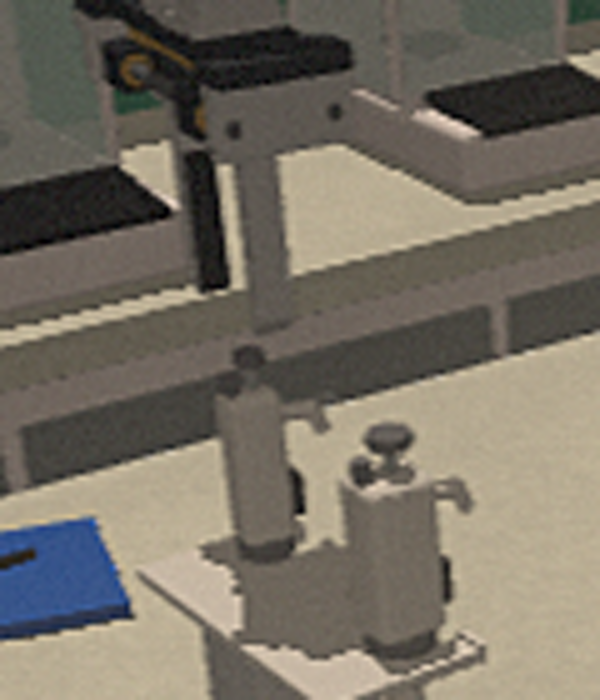

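View pics/t9.png

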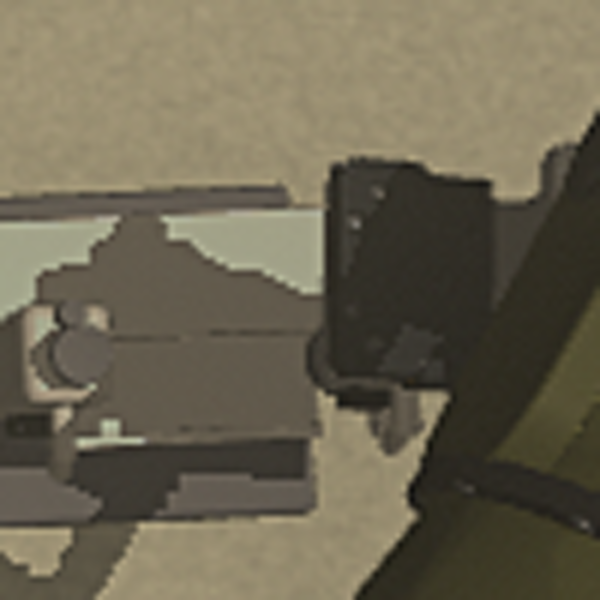

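The fingers (crop mid ~241,308) are in line with the slim pipette's axis (button at 248,357, i.e. scene px 249.6,121). I'll descend round the handle.

arm_command(deltas=[{"xyz": [0.0, 0.0, -0.012], "turn": [0, 0, 0]}, {"xyz": [0.0, 0.0, -0.018], "turn": [0, 0, 0]}, {"xyz": [0.0, 0.0, -0.02], "turn": [0, 0, 0]}, {"xyz": [0.0, 0.0, -0.016], "turn": [0, 0, 0]}, {"xyz": [0.0, 0.0, -0.008], "turn": [0, 0, 0]}, {"xyz": [0.0, 0.0, 0.0], "turn": [0, 0, 0]}, {"xyz": [0.0, 0.0, 0.0], "turn": [0, 0, 0]}])

```text
clock: 13.6
eef_pos: [544.4, -290.9, 232.2]
eef_rot: [3.141, -0.001, -0.07]
wrist_force: [-1.2, -0.5, 0.1]
finger_gap: 65.6
```

```bash
python3 - <<'E'
from h import *
s=cam("scene");st=read_state();print(st["eef_pos"],st["wrist_force"])
crop(s,200,70,100,120,6,"s10.png")
E
```

```text
[ 544.4072013  -290.88451521  232.1835601 ] [-0.74613233 -0.08872605  0.10465986]
```

View pics/s10.png

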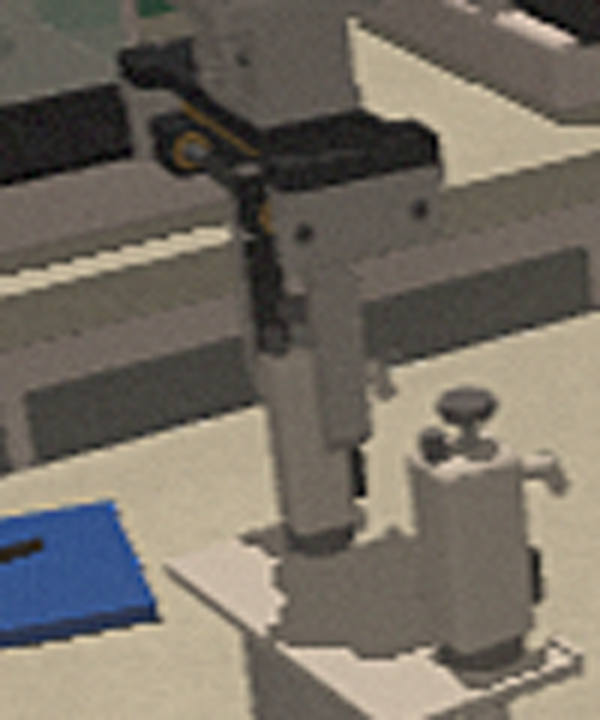

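arm_command(deltas=[{"xyz": [0.0, 0.0, 0.0], "turn": [0, 0, 0]}, {"xyz": [0.0, 0.0, 0.0], "turn": [0, 0, 0]}, {"xyz": [0.0, 0.0, 0.0], "turn": [0, 0, 0]}, {"xyz": [0.0, 0.0, 0.0], "turn": [0, 0, 0]}, {"xyz": [0.0, 0.0, 0.0], "turn": [0, 0, 0]}, {"xyz": [0.0, 0.0, 0.0], "turn": [0, 0, 0]}, {"xyz": [0.0, 0.0, 0.0], "turn": [0, 0, 0]}, {"xyz": [0.0, 0.0, 0.0], "turn": [0, 0, 0]}], gripper=1.0, force=30)

```text
clock: 14.65
eef_pos: [544.2, -290.7, 231.4]
eef_rot: [-3.142, 0.0, -0.07]
wrist_force: [-0.2, -0.1, -0.5]
finger_gap: 25.9
```

arm_command(deltas=[{"xyz": [0.0, 0.0, 0.003], "turn": [0, 0, 0]}, {"xyz": [0.0, 0.0, 0.006], "turn": [0, 0, 0]}, {"xyz": [0.0, 0.0, 0.005], "turn": [0, 0, 0]}, {"xyz": [0.0, 0.0, 0.0], "turn": [0, 0, 0]}, {"xyz": [0.0, 0.0, 0.0], "turn": [0, 0, 0]}])

```text
clock: 15.28
eef_pos: [544.2, -290.7, 245.3]
eef_rot: [-3.141, 0.0, -0.07]
wrist_force: [-0.6, 0.4, -1.1]
finger_gap: 25.7
```

```bash
python3 - <<'E'
from h import *
s=cam("scene");st=read_state();print(st["eef_pos"],st["wrist_force"])
crop(s,200,70,100,120,6,"s11.png")
E
```

```text
[ 544.18245474 -290.72682991  245.2691249 ] [-0.80555538  0.26882751  0.36625676]
```

View pics/s11.png

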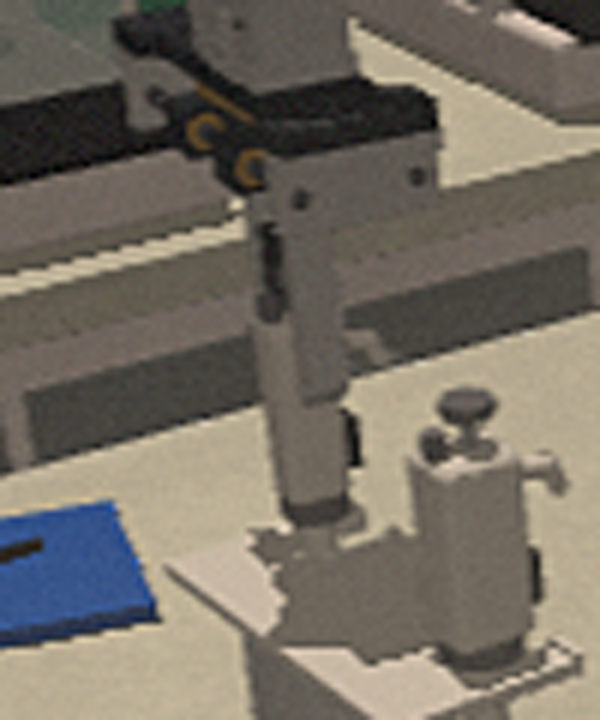

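The pipette's collar has come clear of the plate (scene px ~253,155). I'll draw it out along the slot.

arm_command(deltas=[{"xyz": [-0.008, -0.0004, 0.0], "turn": [0, 0, 0]}, {"xyz": [-0.012, -0.0005, 0.0], "turn": [0, 0, 0]}, {"xyz": [-0.014, -0.0006, 0.0], "turn": [0, 0, 0]}, {"xyz": [-0.014, -0.0006, 0.0], "turn": [0, 0, 0]}, {"xyz": [-0.014, -0.0006, 0.0], "turn": [0, 0, 0]}, {"xyz": [-0.014, -0.0006, 0.0], "turn": [0, 0, 0]}, {"xyz": [-0.012, -0.0005, 0.01], "turn": [0, 0, 0]}, {"xyz": [-0.008, 0.0, 0.02], "turn": [0, 0, 0]}, {"xyz": [-0.008, 0.0, 0.02], "turn": [0, 0, 0]}, {"xyz": [-0.002, 0.0, 0.02], "turn": [0, 0, 0]}, {"xyz": [0.0, 0.0, 0.02], "turn": [0, 0, 0]}, {"xyz": [0.0, 0.0, 0.01], "turn": [0, 0, 0]}])

```text
clock: 16.82
eef_pos: [438.0, -294.7, 347.0]
eef_rot: [3.141, -0.002, -0.07]
wrist_force: [0.1, 0.4, -0.7]
finger_gap: 26.0
```

```bash
python3 - <<'E'
from h import *
s=cam("scene");t=cam("top");st=read_state();print(st["eef_pos"],st["wrist_force"])
crop(s,210,60,120,120,6,"s12.png");crop(t,330,190,190,140,4,"t12.png")
E
```

```text
[ 438.19112091 -294.68837329  346.49003088] [-0.5342469   0.19829536 -1.34280099]
```

View pics/s12.png

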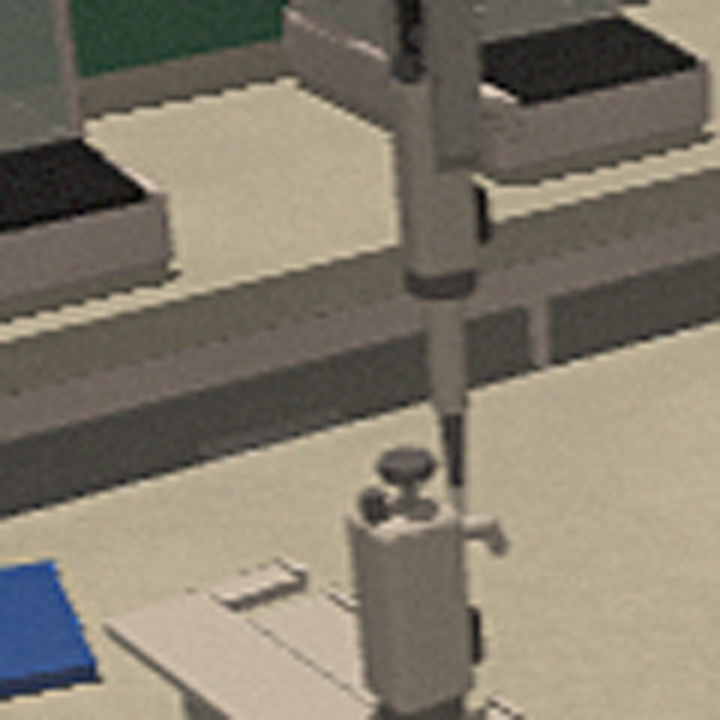

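View pics/t12.png

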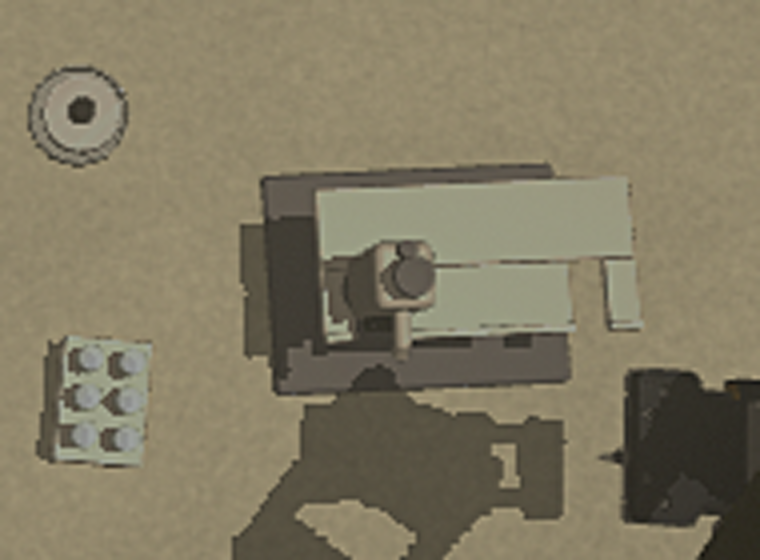

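arm_command(deltas=[{"xyz": [0.0, 0.01, 0.0], "turn": [0, 0, 0]}, {"xyz": [0.0, 0.02, 0.0], "turn": [0, 0, 0]}, {"xyz": [0.0, 0.03, 0.0], "turn": [0, 0, 0]}, {"xyz": [0.0, 0.035, 0.0], "turn": [0, 0, 0]}, {"xyz": [0.0, 0.035, 0.0], "turn": [0, 0, 0]}, {"xyz": [0.0, 0.035, 0.0], "turn": [0, 0, 0]}, {"xyz": [0.0, 0.035, 0.0], "turn": [0, 0, 0]}, {"xyz": [0.0, 0.035, 0.0], "turn": [0, 0, 0]}, {"xyz": [0.0, 0.035, 0.0], "turn": [0, 0, 0]}, {"xyz": [0.0, 0.03, 0.0], "turn": [0, 0, 0]}, {"xyz": [0.0, 0.02, 0.0], "turn": [0, 0, 0]}, {"xyz": [0.0, 0.01, 0.0], "turn": [0, 0, 0]}])

```text
clock: 18.42
eef_pos: [437.5, 37.0, 345.2]
eef_rot: [-3.142, 0.0, -0.069]
wrist_force: [0.2, -0.5, -1.0]
finger_gap: 25.8
```

```bash
python3 - <<'E'
from h import *
s=cam("scene");t=cam("top");st=read_state();print(st["eef_pos"],st["joints"])
crop(s,280,60,160,200,4,"s13.png");crop(t,238,248,44,44,12,"t13.png")
E
```

```text
[437.81723504  36.34579882 345.30859499] [-6.24600051e-04 -2.28942548e-02  1.59245097e+00  7.41517736e-05
  1.57220931e+00  1.63890394e+00]
```

View pics/s13.png

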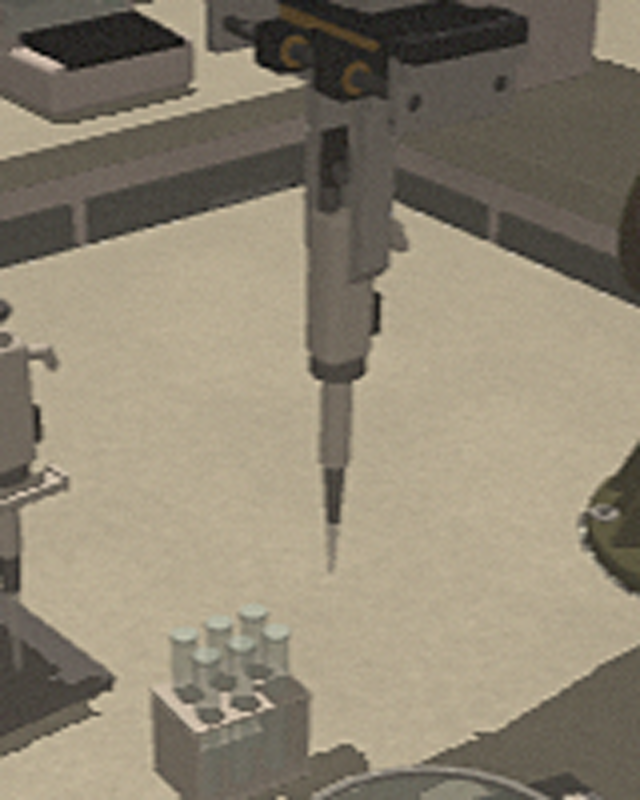

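View pics/t13.png

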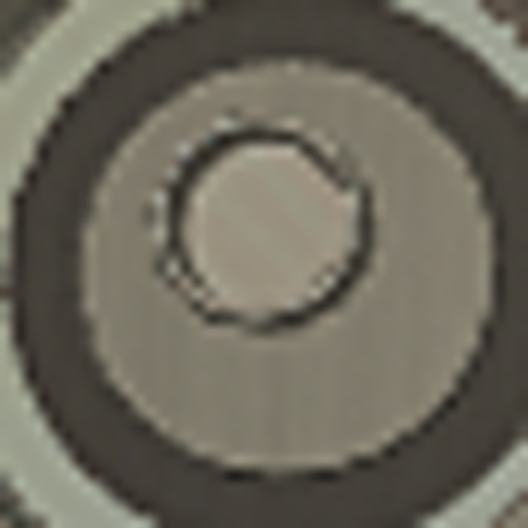

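```bash
python3 - <<'E'
from h import *
s=cam("scene");t=cam("top");st=read_state()
print("tip pred",proj(s,(437.8,36.4,154)),"obs",280+331/4-.4,60+572/4-.4)
print("cup from top",onz(t,258.9,265.6,97))
g=cv2.cvtColor(t["color"],cv2.COLOR_RGB2GRAY)[254:280,246:273]; print(g)
crop(s,340,230,100,100,7,"s14.png")
E
```

```text
tip pred (np.float64(363.3101773346859), np.float64(202.59971244937827)) obs 362.35 202.6
cup from top [541.87305461 236.52481276  97.        ]
[[ 57  63  63  65  64  64  64  60  68  98 135 133 132 131 130 125 126 127
  128 129 133 130 100  69  64  64  66]
 [ 63  65  64  64  63  63  65  96 140 127 127 126 126 127 124 122 122 122
  124 124 125 124 129 134 100  68  63]
 [ 65  65  63  64  58  70 109 127 125 124 125 124 126 127 123 122 122 122
  123 123 125 122 124 124 128 127  66]
 [ 65  65  61  63  93 136 127 123 123 124 123  98 121 126 122 118 124 122
  123 122 124 122 122 124 123 127 126]
 [ 64  62  61  80 134 123 122 122 125 128 160 133  98  87 107 131 150 123
  124 122 124 122 122 122 121 125 126]
 [ 64  60  85 136 124 120 123 124 128 101  48  49  54  56  63  52  58 108
  142 121 125 123 122 123 122 123 123]
 [ 60  71 136 125 121 121 130 153  77  52  64 105 146 162 159 160 148  63
   88 152 106 124 124 123 123 125 123]
 [ 68 110 128 123 120 122 113  76  53  68 129 157 154 151 150 148 150 144
   74  91 103 106 126 123 122 124 122]
 [ 83 136 125 121 121 124 130  53  73 139 155 148 14
[... 1282 characters left out ...]
 123 124 123 126 123]
 [124 123 122 120 119 122 120 123 120  57  63  75 106 117  90  52  42  60
  102 134 129 124 121 123 125 126 125]
 [127 123 121 120 118 121 120 121 127 129 128 125 102  83  69  88  93 113
  131 128 124 122 121 125 124 126 124]
 [128 124 122 121 118 120 120 121 124 126 124 124 127 129 127 126 127 127
  127 127 123 122 121 124 124 125 125]
 [121 126 122 120 118 121 118 120 124 124 123 123 124 124 123 122 125 125
  125 126 124 123 120 124 123 126 124]
 [ 83 129 122 120 118 119 119 121 124 123 122 123 124 125 120 119 123 122
  124 125 123 124 123 123 124 125 123]
 [ 72 125 126 121 118 120 120 121 124 123 123 122 123 124 121 120 123 123
  125 126 123 121 122 123 124 126 122]]
```

View pics/s14.png

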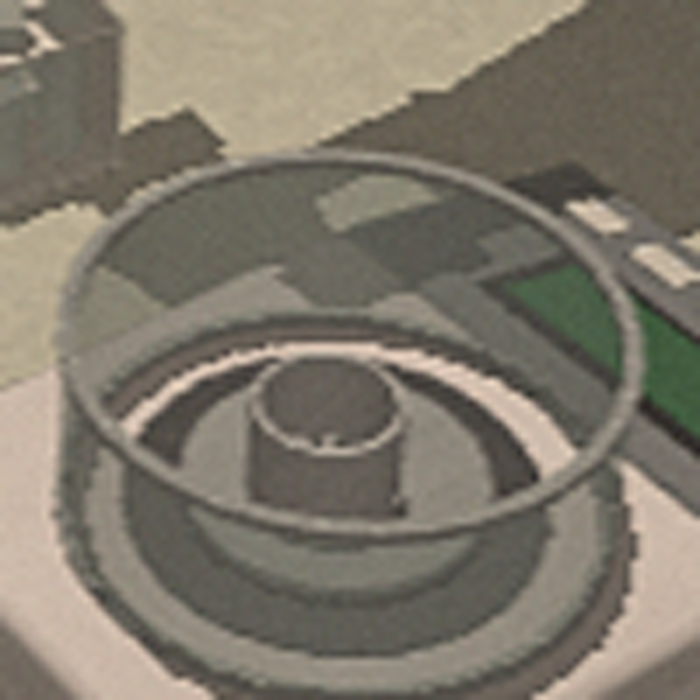

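arm_command(deltas=[{"xyz": [0.006, 0.0105, 0.0], "turn": [0, 0, 0]}, {"xyz": [0.01, 0.02, 0.0], "turn": [0, 0, 0]}, {"xyz": [0.013, 0.025, 0.0], "turn": [0, 0, 0]}, {"xyz": [0.013, 0.025, 0.0], "turn": [0, 0, 0]}, {"xyz": [0.013, 0.025, 0.0], "turn": [0, 0, 0]}, {"xyz": [0.013, 0.025, 0.0], "turn": [0, 0, 0]}, {"xyz": [0.013, 0.025, 0.0], "turn": [0, 0, 0]}, {"xyz": [0.01, 0.02, 0.0], "turn": [0, 0, 0]}, {"xyz": [0.008, 0.015, 0.0], "turn": [0, 0, 0]}, {"xyz": [0.004, 0.01, 0.0], "turn": [0, 0, 0]}, {"xyz": [0.0, 0.0, 0.0], "turn": [0, 0, 0]}, {"xyz": [0.0, 0.0, 0.0], "turn": [0, 0, 0]}])

```text
clock: 20.12
eef_pos: [541.2, 235.6, 345.5]
eef_rot: [3.142, -0.0, -0.071]
wrist_force: [-0.9, 0.6, -0.8]
finger_gap: 25.8
```

```bash
python3 - <<'E'
from h import *
s=cam("scene");t=cam("top");st=read_state();P=st["eef_pos"];print(P,st["eef_rot"])
print("top tip offset",onz(t,330+605/4,190+457/4,155)-[438.2,-294.7,0])
print("scene pred tip",proj(s,(P[0],P[1],P[2]-191.4)),"pred mouth",proj(s,(541.3,236.7,97)),"obs mouth 386.45,287.3")
crop(s,340,170,100,140,5,"s15.png");crop(t,225,230,80,80,8,"t15.png")
E
```

```text
[541.16583724 235.49943969 345.72050045] [-3.14142509e+00 -3.96007498e-04 -7.07757820e-02]
top tip offset [  3.14121261  -6.80031804 155.        ]
scene pred tip (np.float64(387.2631824782572), np.float64(263.76602397406714)) pred mouth (np.float64(385.8671996160972), np.float64(286.64068510379815)) obs mouth 386.45,287.3
```

View pics/s15.png

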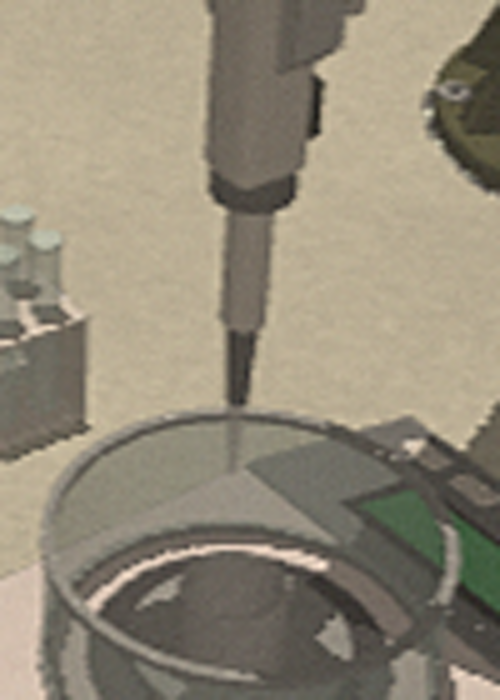

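View pics/t15.png

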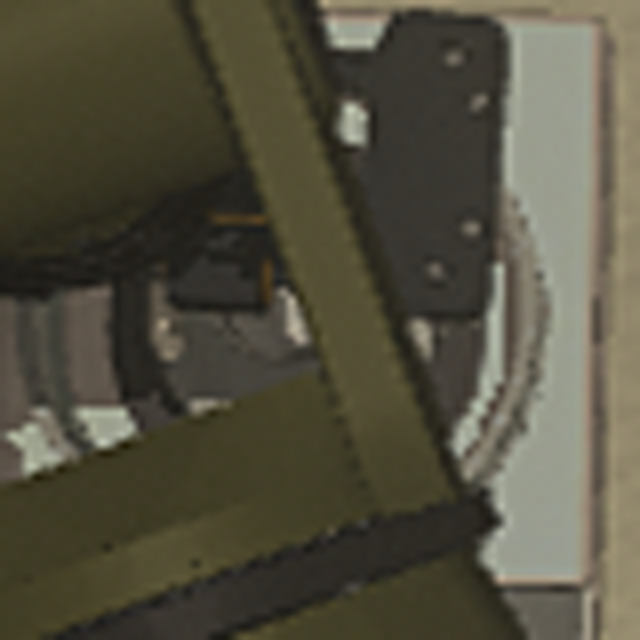

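```bash
python3 - <<'E'
from h import *
s=cam("scene")
print(s["R"][0],s["R"][1])
m=onz(s,386.45,287.3,97); tp=onz(s,386.2,264.0,345.6-191.4); print("mouth",m,"tip",tp,tp-m)
t2=onz(s,362.35,202.6,345.3-191.4); print("prev tip vs TCP",t2-[437.8,36.4,0])
# vertical line check: collar bottom ~ z125 over tip vs obs
for k in (0,34,70,125): print(k,proj(s,(tp[0],tp[1],154.2+k)))
g=cv2.cvtColor(s["color"],cv2.COLOR_RGB2GRAY)
for v in range(206,268,3): print(v,g[v,378:404])
E
```

```text
[-0.81208812  0.58336915 -0.01390369] [ 0.35133383  0.46977799 -0.80985997]
mouth [541.65443512 238.82578916  97.        ] tip [543.14142987 234.71696551 154.2       ] [ 1.48699474 -4.10882366 57.2       ]
prev tip vs TCP [  1.65405038  -1.44733472 153.9       ]
0 (np.float64(386.20000000000005), np.float64(264.0000000000001))
34 (np.float64(387.27898460906795), np.float64(249.7941982888497))
70 (np.float64(388.4786138887878), np.float64(234.0000011044137))
125 (np.float64(390.43550029555195), np.float64(208.2358335415861))
206 [176 175 186 135  70  66  68  74  96 110 113 116 115 107 104  96  74  73
  73  69  55 120 165 176 181 180]
209 [173 173 176 188 135  69  64  69  77  71  71  75  74  71  74  73  72  72
  66  61  65 150 183 181 173 177]
212 [171 169 175 174 175 181 172 124  92  94  88  75  79  76  75  80  88 159
 191 184 185 180 178 175 175 172]
215 [173 171 171 174 182 182 171 124  92 106 110 111 113 112 111 102 140 174
 184 181 179 180 172 176 176 180]
218 [174 177 172 177 173 178 151 112 103 111 113 109 114 114 112 100 132 165
 179 178 171 177 179 175 179 177]
221 [172 177 17
[... 1060 characters left out ...]

 173 175 175 173 177 174 175 174]
251 [181 169 165 163 161 164 162 135 108 106 117 151 162 162 170 173 177 180
 177 173 180 174 171 168 169 171]
254 [ 86 101 107 108 110 112 122 115 112 111 117 114 110 109  99  94  85  77
  78  79  79  90 113 128 138 147]
257 [141 138 140 140 133 140 142 123 112 121 131 141 141 137 138 135 138 137
 136 142 141 143 144 147 149 147]
260 [137 139 141 136 137 137 142 130 117 127 140 141 143 141 145 139 138 121
 119 118 112 104 107 110 109 107]
263 [138 137 138 135 139 137 144 129 117 128 133 112 106 110 113 113 113 112
 115 110 110 110 111 108 108 110]
266 [144 134 136 139 144 146 145 146 146 145 143 146 147 148 128 103 105 112
 115 111 112 111 109 112 112 108]
```

arm_command(deltas=[{"xyz": [-0.0005, 0.002, 0.0], "turn": [0, 0, 0]}, {"xyz": [-0.0005, 0.0015, -0.006], "turn": [0, 0, 0]}, {"xyz": [0.0, 0.0, -0.01], "turn": [0, 0, 0]}, {"xyz": [0.0, 0.0, -0.01], "turn": [0, 0, 0]}, {"xyz": [0.0, 0.0, -0.009], "turn": [0, 0, 0]}, {"xyz": [0.0, 0.0, -0.005], "turn": [0, 0, 0]}, {"xyz": [0.0, 0.0, 0.0], "turn": [0, 0, 0]}, {"xyz": [0.0, 0.0, 0.0], "turn": [0, 0, 0]}])

```text
clock: 21.28
eef_pos: [540.3, 239.5, 305.8]
eef_rot: [-3.141, -0.001, -0.07]
wrist_force: [0.5, 0.1, -0.9]
finger_gap: 26.3
```

```bash
python3 - <<'E'
from h import *
s=cam("scene");t=cam("top");st=read_state();P=st["eef_pos"];print(P,st["eef_rot"])
crop(s,355,240,60,60,12,"s16.png");crop(t,225,230,80,80,8,"t16.png")
g=cv2.cvtColor(s["color"],cv2.COLOR_RGB2GRAY); print(g[270:300,372:402])
E
```

```text
[540.28482441 239.47993788 305.7975827 ] [-3.14134247e+00 -5.18864146e-04 -7.02102845e-02]
[[132 143 146 148 147 147 146 146 147 145 146 148 149 139 122 119 120 136
  153 148 149 145 147 148 148 129 101 106 110 115]
 [149 150 149 147 145 148 149 145 149 146 149 145 150 136 120 120 114 139
  150 149 146 145 145 145 145 149 136 107 103 112]
 [147 146 146 149 151 147 147 148 146 150 149 147 151 138 119 117 124 138
  148 146 148 145 147 147 145 147 149 149 119  98]
 [149 147 149 147 149 150 147 148 154 153 152 148 147 139 124 118 136 151
  149 153 147 149 146 148 146 148 145 147 147 123]
 [153 148 150 142 140 133 135 133 130 131 129 133 132 124 115 113 124 126
  135 132 138 144 141 146 149 150 148 147 150 151]
 [134 130 131 128 137 108  88  93  89  90  87  86  88  86  98 105  92  88
   95  93  93 119 128 130 130 133 137 148 154 152]
 [109  95  86  88  85  88  84  79  84  85  91  93  86  89  98 105  90  84
   78  85  81  86  81  84  89 118 129 126 128 138]
 [ 85  82  88  93  91 103 103 105 105 109 107 107 105 106 106 109 107 107
  108 106 102  92  88  83  78  83  83  83 103 126]
 [103 105
[... 2041 characters left out ...]
103 104  99 103  96 104
  100 104  99  99 101  99  93  85  82  83  86  87]
 [ 87  85  80  87  91  94  92  99  97  98 101 102 100  98 101  99 100  97
  106  96 101  99  93  97  91  87  83  81  83  82]
 [ 86  90  79  83  85  93  92  92  97  96  99 100  96 101 100 101 101 101
   97 101 102  97  97  99  91  88  84  86  86  85]
 [ 89  89  84  90  90  89  94  93  96  95  99  97  98  99  99  99 101  99
   99 103  96  94 101  92  93  84  84  83  83  84]
 [ 86  85  87  84  88  92  94  93 101  98  98  98  99  95  98 103 101 105
  101  99 100  96  96  92  88  85  81  84  84  82]
 [ 80  83  83  86  93  90  90 100  95  98  95 100 100 100  99  99 101 105
  100  98 102  97  95  92  89  86  86  82  90  82]]
```

View pics/s16.png

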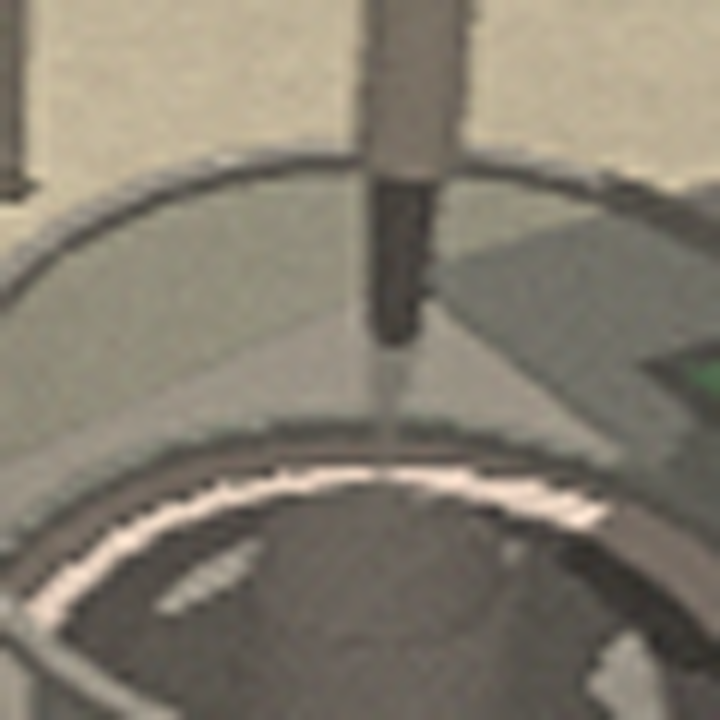

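View pics/t16.png

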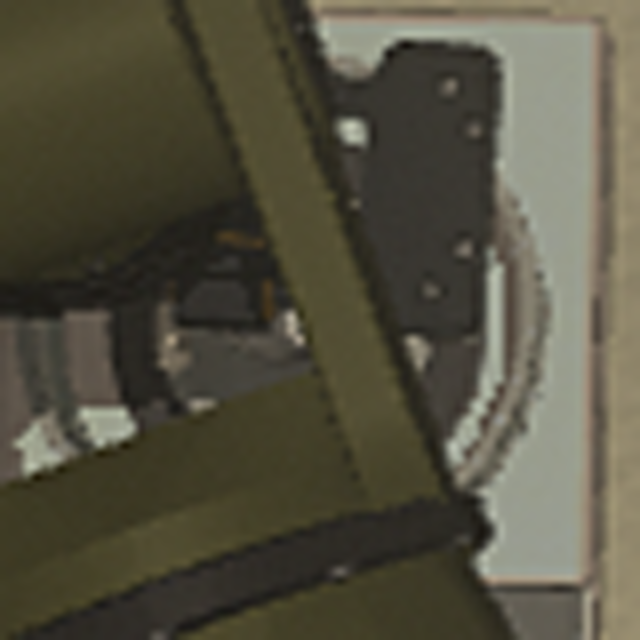

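```bash
python3 - <<'E'
from h import *
s=cam("scene")
m=onz(s,386.45,287.3,97)
for v in (279.5,280,281): print(onz(s,386.5,v,114.4)-m)
print(proj(s,m+[0,0,17.4]))
E
```

```text
[-1.4724031  -3.06631426 17.4       ]
[-0.49681465 -1.96175926 17.4       ]
[ 1.44653961  0.23849402 17.4       ]
(np.float64(386.97926992832043), np.float64(280.63911010328263))
```

arm_command(deltas=[{"xyz": [0.0, 0.0005, -0.003], "turn": [0, 0, 0]}, {"xyz": [0.0, 0.0, -0.003], "turn": [0, 0, 0]}, {"xyz": [0.0, 0.0, -0.0025], "turn": [0, 0, 0]}, {"xyz": [0.0, 0.0, -0.001], "turn": [0, 0, 0]}, {"xyz": [0.0, 0.0, 0.0], "turn": [0, 0, 0]}, {"xyz": [0.0, 0.0, 0.0], "turn": [0, 0, 0]}, {"xyz": [0.0, 0.0, 0.0], "turn": [0, 0, 0]}, {"xyz": [0.0, 0.0, 0.0], "turn": [0, 0, 0]}])

```text
clock: 22.42
eef_pos: [540.2, 239.9, 296.0]
eef_rot: [-3.142, -0.0, -0.07]
wrist_force: [-0.5, 0.6, -1.5]
finger_gap: 25.6
```

```bash
python3 - <<'E'
from h import *
s=cam("scene");t=cam("top");st=read_state();P=st["eef_pos"];print(P,st["eef_rot"],st["wrist_force"])
crop(s,355,250,60,60,12,"s17.png");crop(t,325,195,60,60,8,"t17.png")
g=cv2.cvtColor(s["color"],cv2.COLOR_RGB2GRAY); print(g[274:294,376:398])
m=onz(s,386.45,287.3,97)
for dz in(5,8,11):print(proj(s,m+[0,0,dz]))
E
```

```text
[540.23598538 239.92483327 295.96193312] [-3.14158059e+00 -3.06806588e-05 -7.02227348e-02] [ 0.09336149 -0.08064575 -1.27934948]
[[140 137 136 134 131 129 130 131 135 125 114 116 118 127 137 137 140 146
  145 146 153 152]
 [138 111  91  89  90  88  91  86  85  90  97 105  96  89  92  93  93 117
  129 129 132 134]
 [ 84  83  83  87  87  86  86  89  93  91  95 101  95  80  83  86  78  78
   84  84  90 118]
 [ 94 101 104 109 104 105 109 102 109 102 104 107 104 107 104 106 102  93
   88  85  81  80]
 [107 105  98  95  98  98  93  99  96  96 102 106  95  92  96  92  94  97
  101 107 101  97]
 [ 94  91 176 149 172 207 211 212 217 195 150 134 188 209 214 209 209 211
  149  92  92  93]
 [211 211 214 211 215 176 147 122 105 102 105 103 166 178 186 203 209 211
  209 208 210 212]
 [161 124  93  81  93  98  98  96  95  97 105  99 100 114 113  98 103 128
  162 179 199 212]
 [ 79  74  85  94  96  98  96 100 102 103 105 101  98 100  91  90  97  92
   82  72  78 151]
 [ 75  89  97  98  99  99 100 102 103 100 109 107 100  98  99  99  94  92
  100  87  74  72]
 [ 84  95  96  93  98  99 103 100 101  97
[... 380 characters left out ...]
 102 101  97  94  98  89
   94  91  84  87]
 [ 91  93  94  98 102 100  99  99 102 104 104 100  98  99  98  97  97  97
   88  87  85  95]
 [ 87  89  97  96  99  98 104 101 105 102  99  97  99 104  97  97  94  94
   88  86  97  90]
 [ 86  94 100 100  99 103 100 102 103 106 103 102  98  98 102  98  93  95
   90  94 100  88]
 [ 89  92  91  96  92 100 103 107 104 101  98 101  99  99  98  97  94  85
   92 101  94  86]
 [ 89  91  93  92  96 105  99  93  93  94  97  99  96 100  90  90  94 105
  100  98  92  88]]
(np.float64(386.6008462560061), np.float64(285.40159193102664))
(np.float64(386.69183210895574), np.float64(284.25653018421707))
(np.float64(386.7831791460249), np.float64(283.106922916258))
```

View pics/s17.png

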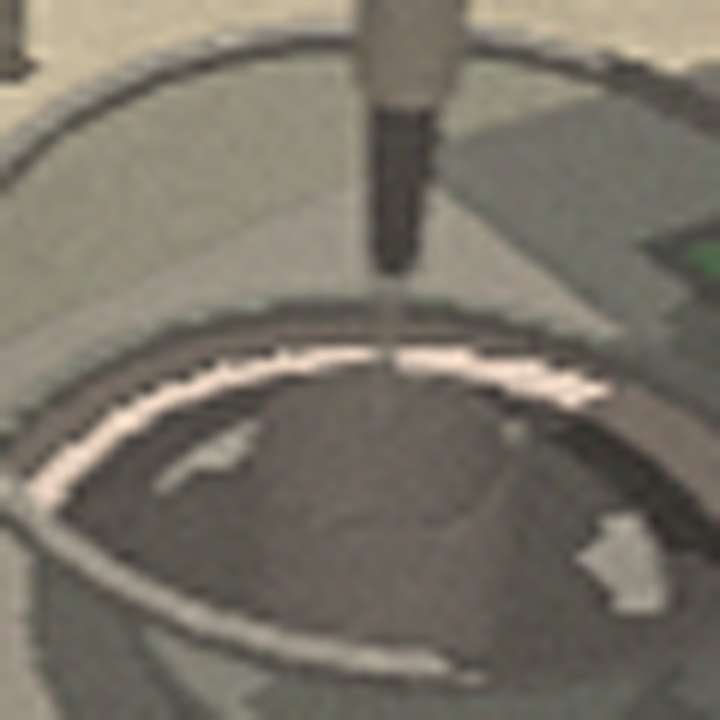

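View pics/t17.png

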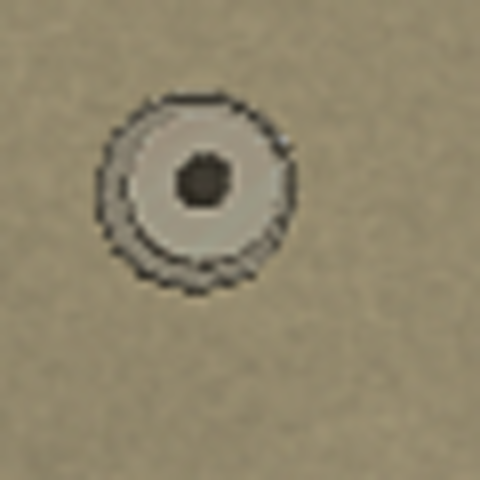

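```bash
python3 - <<'E'
from h import *
st=read_state();print(st["clock"],st["eef_pos"],abs(st["qd"]).max(),st["finger_gap"]); print(sign_off())
E
```

```text
22.525 [540.23598538 239.92483327 295.96193312] 0.0024699182937253216 25.594268086122966
the job is handed in; nothing more can be done
None
```

I lifted the aluminium lid off the cup and set it rim down in the steel dish, then let it go. I took the slim pipette (the one at the robot's right, -y) out of the stand. It passed in front of the other pipette and over the ring, and I handed in at about 22.5 s with it held upright over the cup. The sign-off gave no verdict.

**Last checks**
- **Lid:** it lies flat in the dish, with its centre about 2–3 mm from the dish's in the top view (limit 8 mm).
- **Pipette height:** the tip is about 7.6 mm above the cup's mouth. This comes from the arm pose and the nominal sizes, so it is not measured directly.
- **Pipette centring:** the scene view puts the tip within about 2 mm of the mouth's centre. The arm blocked the top view there, and the tip is faint against the cup's shadow.
- **Hold:** the arm was still, with the fingers 25.6 mm apart on the handle and no unusual wrist force.

**What disagreed or failed**
- The scene camera read about 2 mm off the top view and the arm's own pose, so I positioned the tip relative to the cup within that one view.
- One move call was refused by the argument check; I sent it again with every row's "turn" given. Nothing had moved.

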